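# Riddle the polishing balls off the test bars and tip the bars out

## Robot

A 6-joint arm with a two-finger parallel gripper is mounted at the origin on a cart in front of the work surface, level with it; the furniture and walls round the work are solid. World frame = base frame: x ahead of the robot, y to its left, z up, the work surface at z = 0. Lengths are in m, angles in rad, forces in N, time in s.
With the tool pointing down it reaches from about 0.35 to 0.775 m from the base axis. Payload 7.3 kg.
Tool frame: the origin (TCP) lies midway between the tips of the shut fingers; the grasp point (between the pads) lies 19 mm behind it; z points along the fingers, y is the direction in which the jaws open and shut (so a half turn about z gives the same grasp; the last joint's range is limited). The gripper opens to 92 mm and grips with 3 to 60 N. Pads are 19 mm wide; open, the fingers measure 130 mm over their backs; the gripper's body (75 mm by 190 mm) begins 47 mm behind the grasp point.
Start: joints at [-1.336, 0.342, 1.524, -0, 1.275, -0.146], TCP at [0.195, -0.487, 0.2] pointing down, gripper open.
Joint ranges: [-2.53, 2.53], [-0.77, 2.02], [0.04, 2.7], [-1, 4.14], [0.28, 2.66], [-3.11, 3.11]. Speed limits (rad/s): [2.57, 2.57, 3.14, 3.14, 3.14, 3.14].

## Interface

Orientations are given as [roll, pitch, yaw] about the fixed x, y, z axes, in that order (R = Rz(yaw) Ry(pitch) Rx(roll)).
In Python, from cell import get_obs, snapshot, camera_model, job_done gives the robot as it stands.
- The arm moves only by the tool arm_command, never from a script. Its argument "series" is one flat list of numbers, 4 for each row, row after row: the shift along the tool's x, y, z in m, then the turn about the tool's z in rad. In form: [tx, ty, tz, spin, tx, ty, tz, spin, ...]. A call has exactly 10 rows; each row is the pose to reach, as a shift and turn from the pose commanded when the call began, along the tool's axes at that moment; what a row does not reach only later rows make up. A row lasts 1/12 s, in which the tool goes at most 41.7 mm and 7.16 degrees, less where a joint would pass 70% of its speed; a pose out of reach is approached as far as the arm can. A call with a gripper value outside its range is refused whole. "claw" is the opening in per cent of the stroke, from 0 (shut) to 100 (fully open), set as the call begins (left out, the last holds). The fingers move at their own pace and stop on an object; the grip force is fixed at half the most. Time passes only in rows, so rows that repeat a pose let the fingers close, or fill a call up. It gives the time, the measured TCP pose, the force and the opening at its end, in the units of the state.
- get_obs(): the state, without advancing time (a new reading comes with each control period).
- snapshot(name): name is "side" or "top" or "wrist"; returns (picture, depth): 384x512x3 uint8, red, green, blue; 384x512 float32, m along the optical axis (not along the pixel's ray), 0 where there is no reading.
- camera_model(name): a dict with "intrinsics" (3x3 intrinsics, pixels), "k1" (the pictures are not rectified: a ray, as slopes to the right and down, at radius r is drawn at 1 + k1 r^2 times it, then the intrinsics apply), "camera_from_world" (4x4, takes a point from world to camera coordinates). Camera axes: x right, y down, z forward; pixel columns grow to the right and rows downward; lengths in m; the calibration is good to about 2 mm. A picture is of the moment at which its call begins: read the wrist's pose just before it. camera_model takes no time and is no camera call; for the wrist camera it gives the pose at the moment of the call.
- job_done(): hands the job in, once; it reports no verdict.
The state is a dict: "t": time; "qpos": joint angles; "dq": joint speeds; "joint_efforts": joint torques, N m; "ee_pos": TCP position; "tool_rot": TCP orientation; "contact_force": force on the tool from outside, world axes, zero at the start; "moment": the same for the moment, N m; "width": finger opening in m.
Only numpy, scipy, OpenCV 4.12 (cv2) and the standard library are available. Lean on these libraries where they do the work, as an engineer would, in place of code of your own. Each camera call takes 0.05 s, during which the arm holds its last target.

## Task

The slotted basket of the bench riddle holds three freshly polished test bars mixed with small green polishing balls. Slide the basket to and fro by its handle until every ball has dropped through the slots into the catch pan, and push the blue tray up against the riddle under the spout; only then tip the basket over its spout so that all three bars end up in the tray. Lower the basket back down level onto its rest without dropping it and let go; do not touch the bars or balls with the gripper, and leave the other things on the bench alone.

Things in the scene. Friction and masses are not known exactly. Their poses are not given: they have to be found in the camera images.
- riddle: Bench riddle: grey stand 290 x 204 mm, 98 mm high, fixed, holding a steel catch pan (inside 240 x 184 mm, floor with black mat 11 mm and rim 61 mm above the worktop) under two slide rods that carry the basket. Origin: centre of its underside. x: direction in which the basket slides; +y: towards the side with the basket's handle; -y: towards the spout and the blue tray; z up.
- carriage (a joint): Slide of the carriage that bears the basket, along the riddle's x, in m: -0.035 and +0.035 at the end stops, 0 in the middle. About 2 N of friction; it stays where it is left.
- basket (a joint): Tip hinge of the slotted basket, rad: 0 lying level on its rest pads, 1.25 fully tipped (stop); lifting the handle raises it. Axis parallel to the riddle's x, in the riddle's frame at y = -0.096, z = 0.108 (slides in x with the carriage). Nothing holds it up: it weighs 0.7 kg, 3 to 5 N at the handle, and falls back if let go.
- basket_floor (a point): Centre of the basket's floor top, 106 mm above the worktop when level. Steel basket, inside 136 (riddle's x) x 150 mm, walls 42 mm high. The floor is three flat strips 20 mm wide with four open slots 19 mm wide between and beside them, all running from the handle wall to the spout (riddle's y), so balls drop through only if moved along the riddle's x.
- basket_handle (a point): Middle of the basket's handle grip: black round bar 16 mm thick, 60 mm long, parallel to the riddle's x axis, 64 mm outside the basket's end wall; with the basket level it is at y = +0.142, z = 0.136 in the riddle's frame (238 mm from the hinge in y, 28 mm above it). Held by a steel U whose legs run to the wall 42 mm either side of the middle.
- basket_lip (a point): Middle of the upper edge of the spout, a ramp 136 mm wide across the basket's end opposite the handle, rising 29 degrees outwards to 22 mm above the floor: contents stay in while the basket is level and roll out over it, towards the tray, once tipped beyond about 0.5 to 0.8 rad. It moves with the basket.
- tray: Loose blue open tray with a black mat, 220 x 150 mm outside, 45 mm high (rolled rim makes it 227 x 157 mm), walls 4 mm, 0.8 kg, standing 45 to 80 mm off the spout side of the riddle, roughly square to it; pushing takes 4 to 6 N. Flush against the riddle its centre is at y = -0.177 in the riddle's frame. Origin: centre of its underside; x along its 220 mm side, which faces the riddle; y towards the riddle; z up.
- specimen_1: Turned aluminium tensile test bar (specimen): 82 mm long, round heads 26 mm thick and 26 mm long at both ends, neck 15 mm; 0.09 kg. Origin at its centre, x along its axis. Starts lying in the basket; too thick for the slots.
- specimen_2: Turned aluminium tensile test bar (specimen): 82 mm long, round heads 26 mm thick and 26 mm long at both ends, neck 15 mm; 0.09 kg. Origin at its centre, x along its axis. Starts lying in the basket; too thick for the slots.
- specimen_3: Turned aluminium tensile test bar (specimen): 82 mm long, round heads 26 mm thick and 26 mm long at both ends, neck 15 mm; 0.09 kg. Origin at its centre, x along its axis. Starts lying in the basket; too thick for the slots.
- ball_1: Green ceramic polishing ball, 15 mm across, 12 g. Origin at its centre. Starts on one of the strips of the basket's floor; slid briskly to and fro under it (half-second strokes over the whole travel; creeping carries it along), the basket makes it roll sideways and drop through a slot into the catch pan. Left there it would leave over the spout with the bars.
- ball_2: Green ceramic polishing ball, 15 mm across, 12 g. Origin at its centre. Starts on one of the strips of the basket's floor; slid briskly to and fro under it (half-second strokes over the whole travel; creeping carries it along), the basket makes it roll sideways and drop through a slot into the catch pan. Left there it would leave over the spout with the bars.
- ball_3: Green ceramic polishing ball, 15 mm across, 12 g. Origin at its centre. Starts on one of the strips of the basket's floor; slid briskly to and fro under it (half-second strokes over the whole travel; creeping carries it along), the basket makes it roll sideways and drop through a slot into the catch pan. Left there it would leave over the spout with the bars.
- ball_4: Green ceramic polishing ball, 15 mm across, 12 g. Origin at its centre. Starts on one of the strips of the basket's floor; slid briskly to and fro under it (half-second strokes over the whole travel; creeping carries it along), the basket makes it roll sideways and drop through a slot into the catch pan. Left there it would leave over the spout with the bars.
- ball_5: Green ceramic polishing ball, 15 mm across, 12 g. Origin at its centre. Starts on one of the strips of the basket's floor; slid briskly to and fro under it (half-second strokes over the whole travel; creeping carries it along), the basket makes it roll sideways and drop through a slot into the catch pan. Left there it would leave over the spout with the bars.
- wash_bottle: White plastic wash bottle with a bent spout tube, about 68 x 80 x 227 mm, a bystander. Origin: centre of its underside.
- timer: White bench timer lying on its back, 62 x 62 x 18 mm, a bystander. Origin: centre of its underside.
- tape: Roll of blue tape lying flat, 66 mm across, 18 mm high, a bystander. Origin: centre of its underside.
- marker: Marker pen with a black cap, 131 mm long, lying, a bystander. Origin: centre of its underside.
Mind the look-alikes: they are no part of the job. What is shaped like the specimen_3 but brown, turquoise or yellow is not meant.

How it is judged:
On the way, in this order (a step that is already met when the one before it is completed fails the run):
1. all five balls are in the catch pan while the basket is still level (x of ball_1 in the frame of riddle between -0.121 and 0.121 m and y of ball_1 in the frame of riddle between -0.093 and 0.093 m and z of ball_1 in the frame of riddle between 0 and 0.045 m and x of ball_2 in the frame of riddle between -0.121 and 0.121 m and y of ball_2 in the frame of riddle between -0.093 and 0.093 m and z of ball_2 in the frame of riddle between 0 and 0.045 m and x of ball_3 in the frame of riddle between -0.121 and 0.121 m and y of ball_3 in the frame of riddle between -0.093 and 0.093 m and z of ball_3 in the frame of riddle between 0 and 0.045 m and x of ball_4 in the frame of riddle between -0.121 and 0.121 m and y of ball_4 in the frame of riddle between -0.093 and 0.093 m and z of ball_4 in the frame of riddle between 0 and 0.045 m and x of ball_5 in the frame of riddle between -0.121 and 0.121 m and y of ball_5 in the frame of riddle between -0.093 and 0.093 m and z of ball_5 in the frame of riddle between 0 and 0.045 m and value of joint basket below 0.2 rad), for 0.2 s.
2. the blue tray is up against the riddle and all three test bars are in it (x of specimen_1 in the frame of tray between -0.107 and 0.107 m and y of specimen_1 in the frame of tray between -0.072 and 0.072 m and z of specimen_1 in the frame of tray between 0 and 0.06 m and x of specimen_2 in the frame of tray between -0.107 and 0.107 m and y of specimen_2 in the frame of tray between -0.072 and 0.072 m and z of specimen_2 in the frame of tray between 0 and 0.06 m and x of specimen_3 in the frame of tray between -0.107 and 0.107 m and y of specimen_3 in the frame of tray between -0.072 and 0.072 m and z of specimen_3 in the frame of tray between 0 and 0.06 m and y of tray in the frame of riddle above -0.195 m and x of tray in the frame of riddle between -0.05 and 0.05 m), for 0.2 s.
At the end, for the whole second after the job is handed in: All balls lie in the catch pan; the tray stands against the riddle's spout side (gap under 18 mm, within 50 mm of centred); all three bars lie at rest in it, centres between its walls and under 60 mm above its underside; the basket lies level on its rest (under 0.05 rad), let go (all of step 2 and x of ball_1 in the frame of riddle between -0.121 and 0.121 m and y of ball_1 in the frame of riddle between -0.093 and 0.093 m and z of ball_1 in the frame of riddle between 0 and 0.045 m and x of ball_2 in the frame of riddle between -0.121 and 0.121 m and y of ball_2 in the frame of riddle between -0.093 and 0.093 m and z of ball_2 in the frame of riddle between 0 and 0.045 m and x of ball_3 in the frame of riddle between -0.121 and 0.121 m and y of ball_3 in the frame of riddle between -0.093 and 0.093 m and z of ball_3 in the frame of riddle between 0 and 0.045 m and x of ball_4 in the frame of riddle between -0.121 and 0.121 m and y of ball_4 in the frame of riddle between -0.093 and 0.093 m and z of ball_4 in the frame of riddle between 0 and 0.045 m and x of ball_5 in the frame of riddle between -0.121 and 0.121 m and y of ball_5 in the frame of riddle between -0.093 and 0.093 m and z of ball_5 in the frame of riddle between 0 and 0.045 m and value of joint basket below 0.05 rad and linear speed of each of specimen_1, specimen_2, specimen_3 below 0.03 m/s); the robot touches nothing.
It fails at once if the basket is tipped (more than 0.35 rad) before every ball is in the pan and the tray is up against the riddle (value of joint basket above 0.35 rad and not ((x of ball_1 in the frame of riddle between -0.121 and 0.121 m and y of ball_1 in the frame of riddle between -0.093 and 0.093 m and z of ball_1 in the frame of riddle between 0 and 0.045 m) and (x of ball_2 in the frame of riddle between -0.121 and 0.121 m and y of ball_2 in the frame of riddle between -0.093 and 0.093 m and z of ball_2 in the frame of riddle between 0 and 0.045 m) and (x of ball_3 in the frame of riddle between -0.121 and 0.121 m and y of ball_3 in the frame of riddle between -0.093 and 0.093 m and z of ball_3 in the frame of riddle between 0 and 0.045 m) and (x of ball_4 in the frame of riddle between -0.121 and 0.121 m and y of ball_4 in the frame of riddle between -0.093 and 0.093 m and z of ball_4 in the frame of riddle between 0 and 0.045 m) and (x of ball_5 in the frame of riddle between -0.121 and 0.121 m and y of ball_5 in the frame of riddle between -0.093 and 0.093 m and z of ball_5 in the frame of riddle between 0 and 0.045 m) and y of tray in the frame of riddle above -0.195 m and x of tray in the frame of riddle between -0.05 and 0.05 m)).
It fails at once if the basket is dropped back (falls faster than 4 rad/s) (velocity of joint basket below -4 rad/s).
It fails at once if the gripper touches a test bar or a ball (contact force between the fingers and specimen_1 above 0.5 N or contact force between the fingers and specimen_2 above 0.5 N or contact force between the fingers and specimen_3 above 0.5 N or contact force between the fingers and ball_1 above 0.5 N or contact force between the fingers and ball_2 above 0.5 N or contact force between the fingers and ball_3 above 0.5 N or contact force between the fingers and ball_4 above 0.5 N or contact force between the fingers and ball_5 above 0.5 N).
It fails at once if a bystander is moved by more than 30 mm (distance of any of wash_bottle, timer, tape, marker from where it was at the start of the episode above 0.03 m).
It also fails if it takes over 54 s, if anything falls off the work surface, if the arm or the gripper's body presses on something with over 40 N, if the wrist force passes 120 N, or if a joint passes its speed limit or range.

## Working session

There is one attempt and no reset: what is moved stays moved. The work goes in short steps, Python scripts to look and compute and a tool call to move; the robot and the scene stay as the last step left them, time stands still between calls to the robot, and variables do not carry over. Pictures are saved under pics/ and viewed, and the job is handed in when it is done.

Besides the shell and the picture viewer there is one more tool, called after "Request:" by a JSON object that holds its "fn" and its "kwargs". arm_command: Moves the arm, as the interface text tells. Its arguments: {"type":"object","properties":{"series":{"type":"array"},"claw":{"type":"number"}},"required":["series"]}

```bash
ls; mkdir -p pics
cat > h.py <<'E'
import numpy as np, cv2
from cell import get_obs, snapshot, camera_model, job_done
def save(name,img,scale=1):
    im=cv2.cvtColor(img,cv2.COLOR_RGB2BGR)
    if scale!=1: im=cv2.resize(im,None,fx=scale,fy=scale,interpolation=cv2.INTER_CUBIC)
    cv2.imwrite('pics/'+name,im)
def ray(cm,u,v):
    K=np.array(cm['intrinsics']);k1=cm['k1']
    d=np.array([(u-K[0,2])/K[0,0],(v-K[1,2])/K[1,1]]);s=d.copy()
    for _ in range(30): s=d/(1+k1*(s@s))
    T=np.linalg.inv(np.array(cm['camera_from_world']))
    return T[:3,3],T[:3,:3]@np.array([s[0],s[1],1.])
def atz(cm,u,v,z):
    o,d=ray(cm,u,v); return o+d*(z-o[2])/d[2]
def atdepth(cm,u,v,dep):
    o,d=ray(cm,u,v); return o+d*dep
def proj(cm,p):
    K=np.array(cm['intrinsics']);c=(np.array(cm['camera_from_world'])@np.append(p,1))[:3]
    s=c[:2]/c[2];s=s*(1+cm['k1']*(s@s));return K[0,0]*s[0]+K[0,2],K[1,1]*s[1]+K[1,2]
def tri(a,b):
    (o1,d1),(o2,d2)=a,b
    t=np.linalg.lstsq(np.array([d1,-d2]).T,o2-o1,rcond=None)[0]
    p,q=o1+t[0]*d1,o2+t[1]*d2
    return (p+q)/2,np.linalg.norm(p-q)
E
python3 - <<'E'
from h import *
o=get_obs(); print(o)
for n in ['side','top','wrist']:
    cm=camera_model(n);im,d=snapshot(n); save(n+'0.png',im,1.5)
    np.savez('pics/%s0.npz'%n,im=im,d=d,cm=np.array(cm,dtype=object)); print(n,np.round(np.linalg.inv(cm['camera_from_world']),3))
E
```

```text
pics
{'t': 0.0, 'qpos': array([-1.33602584e+00,  3.42686603e-01,  1.52500923e+00, -2.95562109e-05,
        1.27537159e+00, -1.45997575e-01]), 'dq': array([ 4.40921231e-04,  3.99295059e-04, -2.52189256e-03, -6.05438895e-05,
       -1.27649832e-03,  1.91897480e-03]), 'joint_efforts': array([-8.32124351e-05, -4.31241202e+01, -2.44217813e+01,  7.14426208e-02,
        5.58364042e-02, -1.54662716e-04]), 'ee_pos': array([ 0.19501783, -0.4869655 ,  0.19926644]), 'tool_rot': array([-3.14012946e+00, -1.86587175e-04,  3.80776547e-01]), 'contact_force': array([ 0.20315654, -0.42787576,  0.01435591]), 'moment': array([-0.03065525, -0.06772672,  0.00855741]), 'width': 0.09187806181785259}
side [[ 0.925 -0.148  0.349  0.095]
 [-0.379 -0.337  0.862 -1.222]
 [-0.01  -0.93  -0.368  0.661]
 [ 0.     0.     0.     1.   ]]
top [[ 0.019 -0.986  0.166  0.306]
 [-1.    -0.02  -0.006  0.038]
 [ 0.01  -0.166 -0.986  1.762]
 [ 0.     0.     0.     1.   ]]
wrist [[ 0.371 -0.896 -0.244  0.259]
 [-0.929 -0.358 -0.096 -0.461]
 [-0.002  0.262 -0.965  0.385]
 [ 0.     0.     0.     1.   ]]
```

View pics/side0.png

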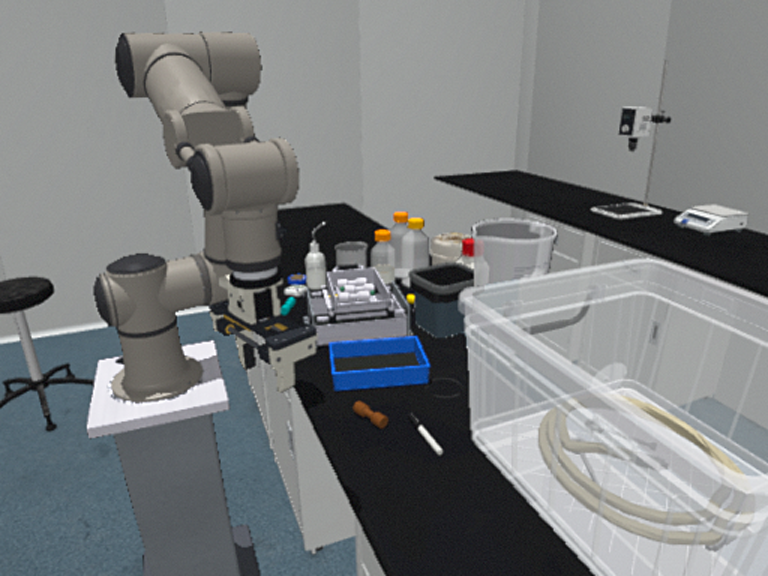

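View pics/top0.png

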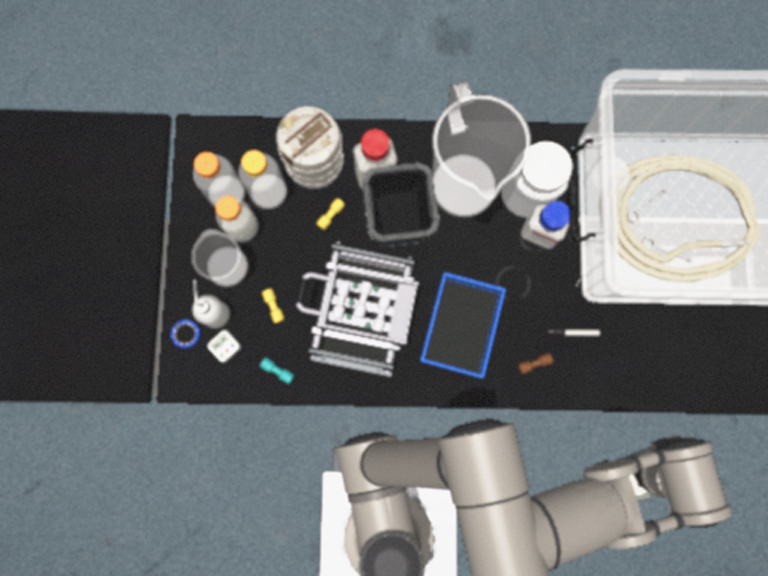

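View pics/wrist0.png

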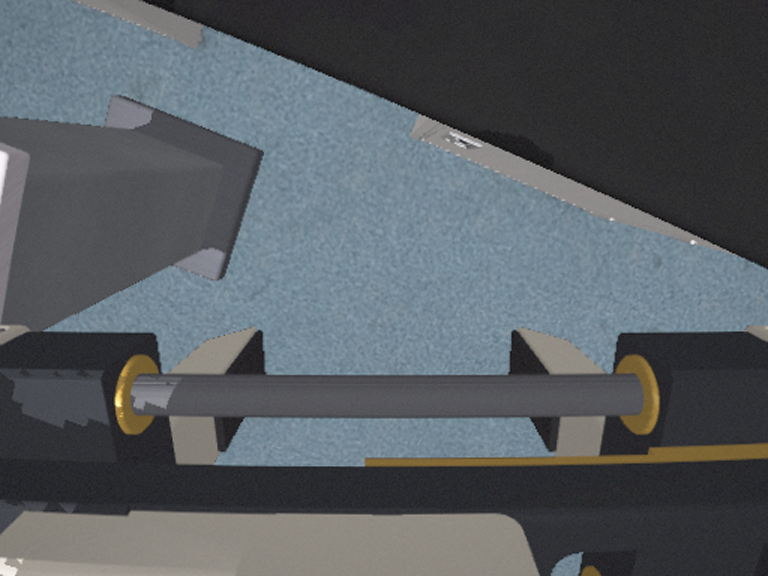

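Run:
```python
from h import *
for n,(x0,x1,y0,y1) in {'top':(170,410,150,270),'side':(185,325,140,330)}.items():
    f=np.load('pics/%s0.npz'%n,allow_pickle=True); im=f['im'][y0:y1,x0:x1]
    save(n+'c0.png',im,3 if n=='side' else 3.3)
```

```text
(no output)
```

View pics/topc0.png

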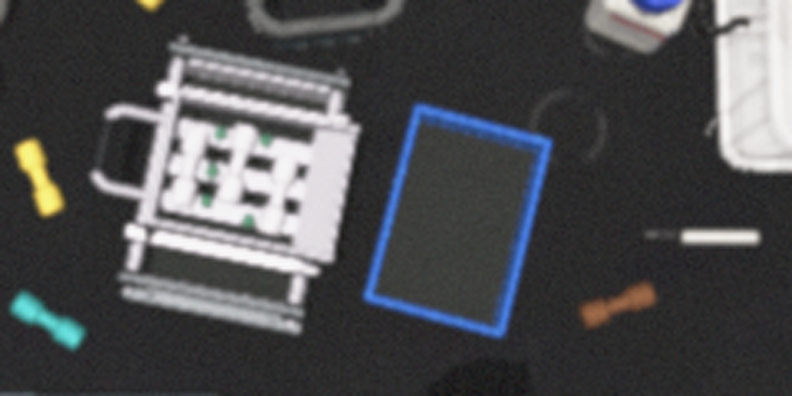

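View pics/sidec0.png

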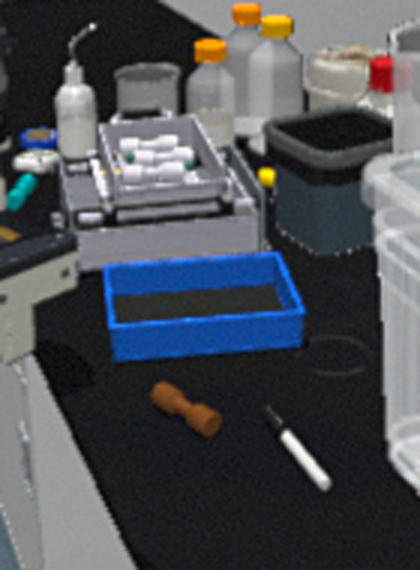

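Run:
```python
from h import *
f=np.load('pics/top0.npz',allow_pickle=True); cm=f['cm'].item(); d=f['d']
c=lambda x,y:(170+x/3.3,150+y/3.3)
def P(x,y,z): return np.round(atz(cm,*c(x,y),z),4)
T=[P(x,y,.045) for x,y in [(417,105),(551,143),(501,335),(368,298)]]
print('tray',*T,'mean',np.mean(T,0)); print([np.linalg.norm(T[i]-T[(i+1)%4]) for i in range(4)])
e=T[0]-T[3]; print('tray ang',np.degrees(np.arctan2(e[1],e[0]))); e=T[1]-T[0]; print(np.degrees(np.arctan2(e[1],e[0])))
print('handle',P(113,110,.136),P(98,182,.136),P(104,146,.136))
print('riddle stand top far rail',P(175,45,.098),P(345,82,.098),'near',P(125,285,.098),P(298,325,.098))
print('basket wall handle end', P(180,60,.1),P(130,270,.1))
print('spout lip',P(355,127,.128),P(330,262,.128))
for q in [(175,45),(345,82),(125,285),(298,325),(104,146),(345,195),(417,105)]:
    u,v=c(*q); dd=d[int(round(v)),int(round(u))]; print(q,dd,np.round(atdepth(cm,u,v,dd),3))
```

```text
tray [ 0.6329 -0.1285  0.045 ] [ 0.5927 -0.2785  0.045 ] [ 0.3784 -0.2213  0.045 ] [ 0.4158 -0.0754  0.045 ] mean [ 0.50495  -0.175925  0.045   ]
[np.float64(0.1552933997309609), np.float64(0.2218024571550099), np.float64(0.15061729648350483), np.float64(0.2234994854580207)]
tray ang -13.744015764557574
-105.00271602076863
handle [0.6035 0.2031 0.136 ] [0.5262 0.2161 0.136 ] [0.5647 0.2112 0.136 ]
riddle stand top far rail [0.6842 0.1419 0.098 ] [ 0.6467 -0.0447  0.098 ] near [0.4212 0.1873 0.098 ] [0.3824 0.0023 0.098 ]
basket wall handle end [0.6671 0.1358 0.1   ] [0.4371 0.1824 0.1   ]
spout lip [ 0.5919 -0.0544  0.128 ] [ 0.4473 -0.0296  0.128 ]
(175, 45) 1.7087357 [0.685 0.142 0.092]
(345, 82) 1.7010105 [ 0.647 -0.045  0.095]
(125, 285) 1.6626195 [0.422 0.188 0.094]
(298, 325) 1.6708039 [0.383 0.002 0.081]
(104, 146) 1.6409729 [0.564 0.211 0.14 ]
(345, 195) 1.7794734 [ 0.536 -0.051 -0.004]
(417, 105) 1.7502569 [ 0.633 -0.129  0.043]
```

```bash
cat >> h.py <<'E'
C=np.array([.5336,.0718]);PSI=np.radians(-10.5)
def rid(x,y):
    c,s=np.cos(PSI),np.sin(PSI); return C+np.array([c*x-s*y,s*x+c*y])
def torid(p):
    c,s=np.cos(PSI),np.sin(PSI); d=np.array(p[:2])-C; return np.array([c*d[0]+s*d[1],-s*d[0]+c*d[1]])
def go(xy,z,yaw):
    o=get_obs(); y0=o['tool_rot'][2]; d=np.array([*xy,z])-o['ee_pos']
    tx=np.array([np.cos(y0),np.sin(y0)]);ty=np.array([np.sin(y0),-np.cos(y0)])
    sp=-((yaw-y0+np.pi)%(2*np.pi)-np.pi)
    print('t %.2f ee'%o['t'],np.round(o['ee_pos'],4),'yaw %.4f'%y0,'F',np.round(o['contact_force'],1),'w %.4f'%o['width'],'q',np.round(o['qpos'],2))
    print('tool shift', np.round([d[:2]@tx,d[:2]@ty,-d[2],sp],4))
E
python3 -c "
from h import *
go(rid(.012,-.352),.2,np.radians(79.5))"
```

```text
t 0.15 ee [ 0.1951 -0.4871  0.1994] yaw 0.3808 F [-1.   0.1  0.2] w 0.0917 q [-1.34  0.34  1.52  0.    1.28 -0.15]
tool shift [ 3.4390e-01 -8.9100e-02 -6.0000e-04 -1.0067e+00]
```

Request:
{"fn": "arm_command", "kwargs": {"series": [0.02,-0.005,0,-0.07,0.055,-0.014,0,-0.18,0.095,-0.025,0,-0.3,0.135,-0.035,0,-0.42,0.175,-0.045,0,-0.54,0.215,-0.056,0,-0.66,0.255,-0.066,0,-0.78,0.29,-0.075,0,-0.88,0.32,-0.083,0,-0.96,0.344,-0.089,0,-1.007], "claw": 50}}

```text
t: 0.98
ee_pos: [0.4831, -0.2748, 0.1996]
tool_rot: [-3.141, -0.001, 1.394]
contact_force: [-0.1, -0.7, 0.5]
width: 0.0462
```

Run:
```python
from h import *
go(rid(.012,-.352),.022,np.radians(79.5))
cm=camera_model('wrist');im,d=snapshot('wrist'); save('w1.png',im,1.5)
np.savez('pics/w1.npz',im=im,d=d,cm=np.array(cm,dtype=object))
```

```text
t 0.98 ee [ 0.4831 -0.2748  0.1996] yaw 1.3936 F [-0.1 -0.7  0.5] w 0.0462 q [-0.66  0.4   1.44  0.    1.3  -0.48]
tool shift [-0.002  -0.0015  0.1776  0.0061]
```

View pics/w1.png

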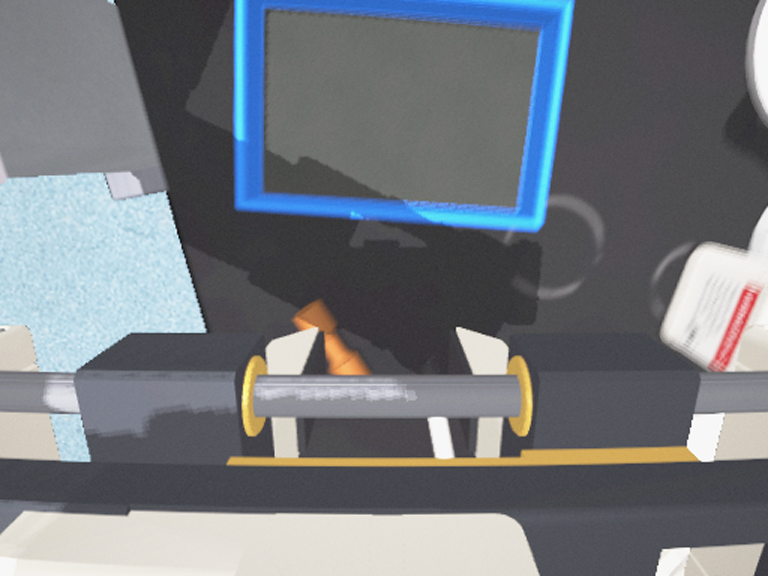

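Run:
```python
from h import *
f=np.load('pics/w1.npz',allow_pickle=True); cm=f['cm'].item()
for q,z in [((315,305),.015),((300,320),.013),((355,372),.013),((240,212),.045),((542,230),.045),((573,3),.045)]:
    p=atz(cm,q[0]/1.5,q[1]/1.5,z); print(q,np.round(p,3),'rid',np.round(torid(p),3))
```

```text
(315, 305) [ 0.414 -0.313  0.015] rid [-0.048 -0.4  ]
(300, 320) [ 0.397 -0.324  0.013] rid [-0.062 -0.414]
(355, 372) [ 0.434 -0.38   0.013] rid [-0.015 -0.463]
(240, 212) [ 0.381 -0.224  0.045] rid [-0.096 -0.318]
(542, 230) [ 0.6   -0.277  0.045] rid [ 0.129 -0.33 ]
(573, 3) [ 0.637 -0.125  0.045] rid [ 0.138 -0.175]
```

Request:
{"fn": "arm_command", "kwargs": {"series": [-0.001,-0.001,0.02,0.006,-0.002,-0.001,0.05,0.006,-0.002,-0.001,0.085,0.006,-0.002,-0.001,0.12,0.006,-0.002,-0.001,0.15,0.006,-0.002,-0.001,0.17,0.006,-0.002,-0.001,0.177,0.006,-0.002,-0.001,0.177,0.006,0.003,-0.001,0.177,0.006,0.009,-0.001,0.177,0.006]}}

```text
t: 1.87
ee_pos: [0.483, -0.2686, 0.0245]
tool_rot: [3.139, 0.001, 1.381]
contact_force: [-1.2, 0.3, 0.6]
width: 0.0457
```

Request:
{"fn": "arm_command", "kwargs": {"series": [0.006,0,0,0,0.012,0,0,0,0.018,0,0,0,0.024,0,0,0,0.03,0,0,0,0.036,0,0,0,0.042,0,0,0,0.048,0,0,0,0.052,0,0,0,0.055,0,0,0]}}

```text
t: 2.7
ee_pos: [0.4925, -0.2133, 0.0229]
tool_rot: [-3.141, 0.0, 1.382]
contact_force: [-1.0, -0.3, -0.9]
width: 0.0459
```

Run:
```python
from h import *
go(rid(.012,-.2655),.022,np.radians(79.5)); print(torid(get_obs()['ee_pos']))
cm=camera_model('top');im,d=snapshot('top'); save('t1.png',im[130:290,170:410],3.3)
```

```text
t 2.70 ee [ 0.4925 -0.2133  0.0229] yaw 1.3822 F [-1.  -0.3 -0.9] w 0.0459 q [-0.55  0.57  1.71 -0.    0.86 -0.36]
tool shift [ 0.0223  0.0003  0.0009 -0.0053]
[ 0.01153802 -0.2878103 ]
```

View pics/t1.png

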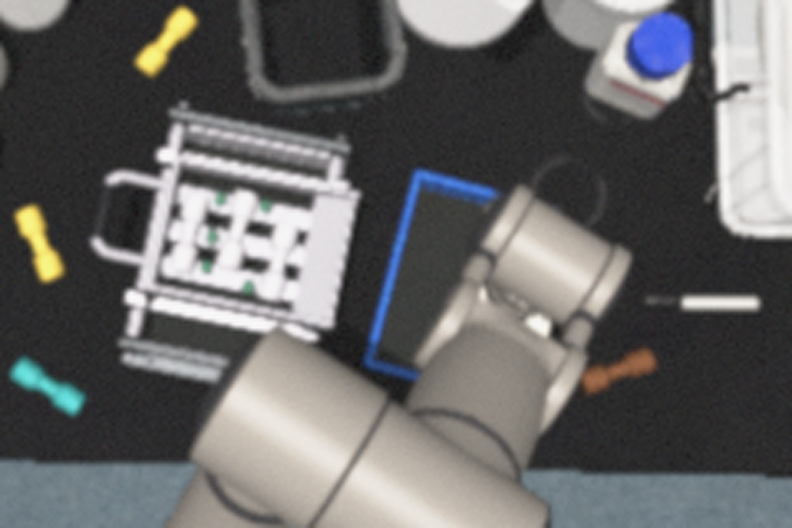

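Run:
```python
from h import *
print(get_obs()['ee_pos'],get_obs()['contact_force'])
for n in ['side','wrist']:
    im,d=snapshot(n); save(n+'2.png',im if n=='wrist' else im[140:330,185:435],1.5 if n=='wrist' else 3)
```

```text
[ 0.49254182 -0.21300469  0.02287393] [0.0321304  0.15640198 0.14026049]
```

View pics/side2.png

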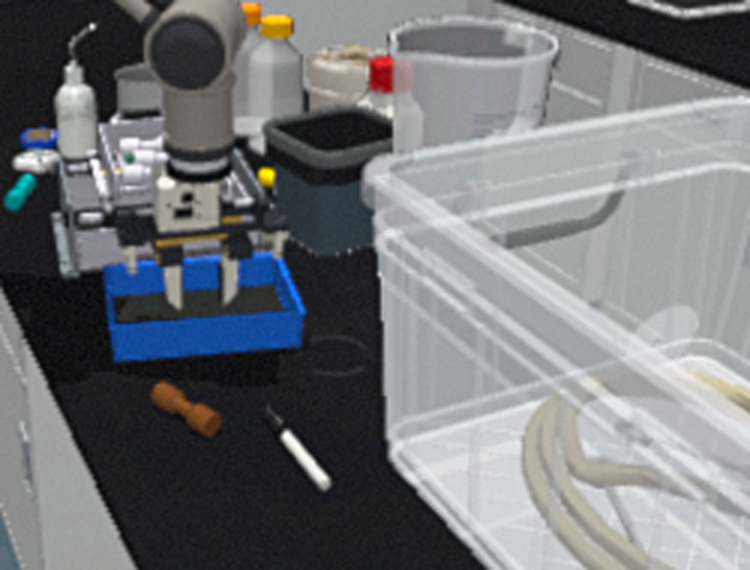

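View pics/wrist2.png

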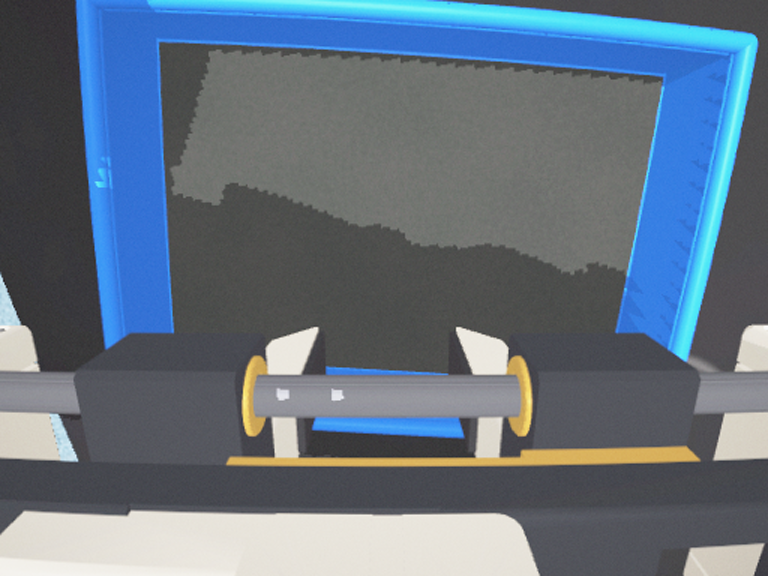

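Run:
```python
from h import *
o=get_obs();p=o['ee_pos'];y0=o['tool_rot'][2]
tx=np.array([np.cos(y0),np.sin(y0),0]);ty=np.array([np.sin(y0),-np.cos(y0),0])
for n,s,off in [('side',3,(185,140)),('wrist',1.5,(0,0)),('top',3.3,(170,130))]:
    cm=camera_model(n)
    for k in (-.03,0,.03):
        u,v=proj(cm,p+k*ty); print(n,k,round((u-off[0])*s),round((v-off[1])*s))
f=np.load('pics/w1.npz',allow_pickle=True); cm=f['cm'].item()
im,d=snapshot('wrist');cm2=camera_model('wrist')
for q in [(380,210),(390,225),(390,371),(390,380),(390,425),(390,440),(300,300)]:
    u,v=q[0]/1.5,q[1]/1.5;dd=d[int(v),int(u)];print(q,dd,atdepth(cm2,u,v,dd).round(3))
f=np.load('pics/w1.npz',allow_pickle=True); cm=f['cm'].item();d=f['d']
for q in [(390,205),(390,218),(390,150)]:
    u,v=q[0]/1.5,q[1]/1.5;dd=d[int(v),int(u)];print('w1',q,dd,atdepth(cm,u,v,dd).round(3))
```

```text
side -0.03 175 326
side 0 200 324
side 0.03 225 321
wrist -0.03 320 327
wrist 0 389 327
wrist 0.03 459 327
top -0.03 486 325
top 0 491 299
top 0.03 496 273
(380, 210) 0.2012468 [ 0.498 -0.166  0.006]
(390, 225) 0.20180716 [ 0.501 -0.173  0.007]
(390, 371) 0.2226134 [ 0.487 -0.243  0.005]
(390, 380) 0.08474033 [ 0.498 -0.184  0.131]
(390, 425) 0.18092096 [ 0.487 -0.245  0.048]
(390, 440) 0.23743609 [ 0.48  -0.284  0.001]
(300, 300) 0.21161005 [ 0.453 -0.199  0.006]
w1 (390, 205) 0.37440124 [ 0.491 -0.242  0.007]
w1 (390, 218) 0.33566207 [ 0.489 -0.247  0.049]
w1 (390, 150) 0.36444324 [ 0.498 -0.199  0.006]
```

Request:
{"fn": "arm_command", "kwargs": {"series": [0,0,-0.03,0,0,0,-0.06,0,-0.015,0,-0.06,0,-0.035,0,-0.06,0,-0.055,0,-0.06,0,-0.067,0,-0.06,0,-0.067,0,-0.05,0,-0.067,0,-0.03,0,-0.067,0,-0.01,0,-0.067,0,0.003,0]}}

```text
t: 3.73
ee_pos: [0.4788, -0.2782, 0.0173]
tool_rot: [-3.139, -0.002, 1.381]
contact_force: [-0.3, 1.6, -0.1]
width: 0.0458
```

Run:
```python
from h import *
go(rid(.012,-.2655),.022,np.radians(79.5)); print(torid(get_obs()['ee_pos']))
for n in ['side','wrist']:
    im,d=snapshot(n); save(n+'3.png',im if n=='wrist' else im[140:330,185:435],1.5 if n=='wrist' else 3)
```

```text
t 3.73 ee [ 0.4788 -0.2782  0.0173] yaw 1.3814 F [-0.3  1.6 -0.1] w 0.0458 q [-0.66  0.6   1.66  0.    0.88 -0.48]
tool shift [ 0.0886  0.0016 -0.0047 -0.0061]
[ 0.00989884 -0.35413136]
```

View pics/side3.png

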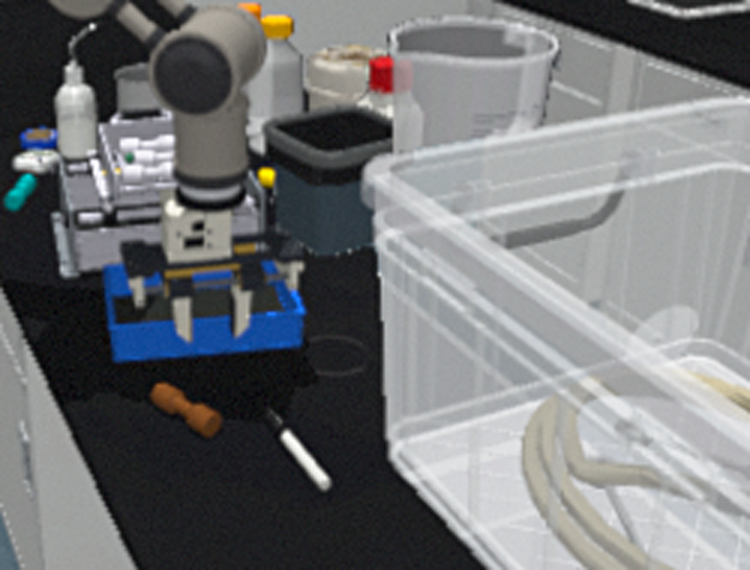

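View pics/wrist3.png

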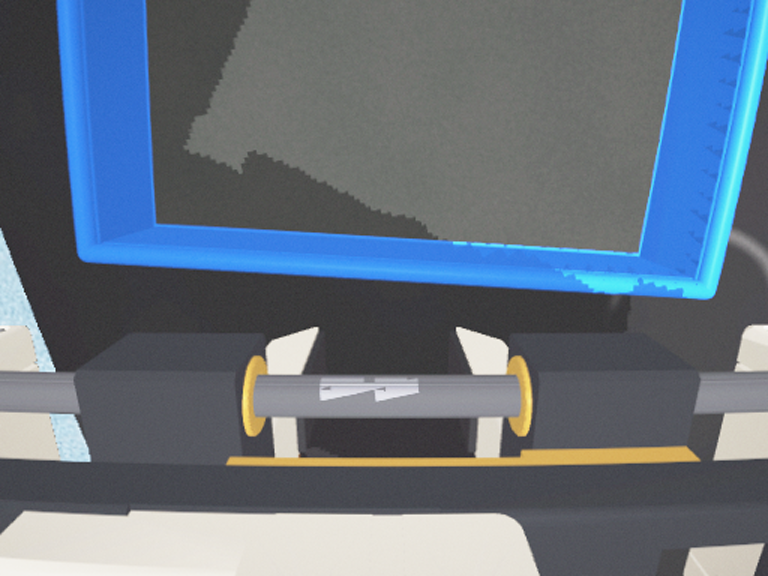

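Request:
{"fn": "arm_command", "kwargs": {"series": [0.003,0,0,0,0.006,0,0,0,0.01,0,0,0,0.014,0,0,0,0.018,0,0,0,0.022,0,0,0,0.026,0,0,0,0.03,0,0,0,0.034,0,0,0,0.038,0,0,0]}}

```text
t: 4.67
ee_pos: [0.4871, -0.242, 0.0199]
tool_rot: [3.142, 0.0, 1.382]
contact_force: [-0.2, -0.1, 0.0]
width: 0.0457
```

Run:
```python
from h import *
go(rid(.012,-.2655),.022,np.radians(79.5)); print(torid(get_obs()['ee_pos']))
for n in ['side','wrist']:
    im,d=snapshot(n); save(n+'4.png',im if n=='wrist' else im[140:330,185:435],1.5 if n=='wrist' else 3)
```

```text
t 4.67 ee [ 0.4871 -0.242   0.0199] yaw 1.3818 F [-0.2 -0.1  0. ] w 0.0457 q [-0.6   0.58  1.69 -0.    0.87 -0.41]
tool shift [ 0.0515  0.0003 -0.0021 -0.0057]
[ 0.01142645 -0.31698526]
```

View pics/wrist4.png

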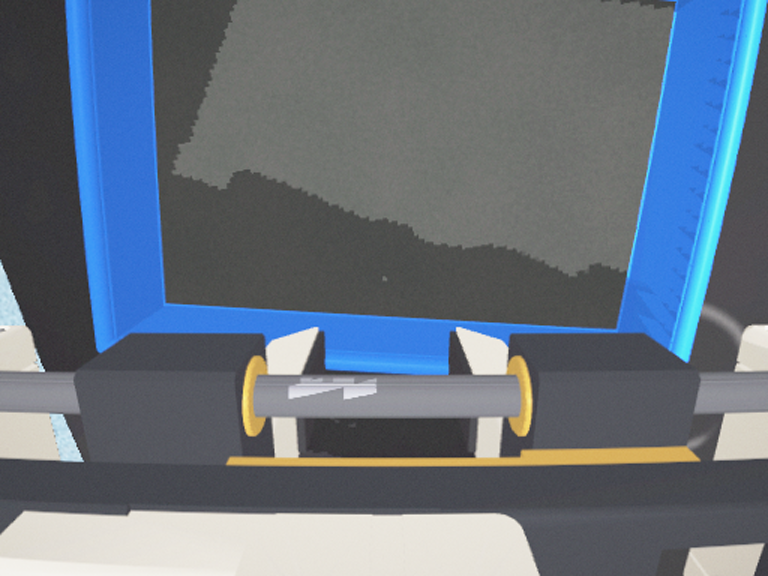

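View pics/side4.png

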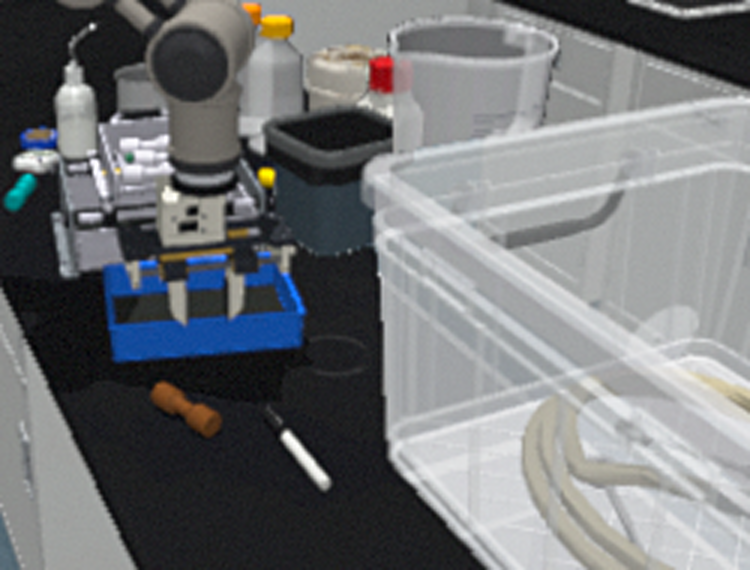

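Run:
```python
from h import *
go(rid(.0165,-.322),.08,np.radians(-10.5))
```

```text
t 4.77 ee [ 0.487  -0.2417  0.0199] yaw 1.3824 F [0.2 0.1 0.2] w 0.0460 q [-0.6   0.58  1.69  0.    0.87 -0.41]
tool shift [-0.0052  0.0052 -0.0601  1.5657]
```

Request:
{"fn": "arm_command", "kwargs": {"series": [0,0,-0.03,0,0,0,-0.06,0.05,-0.005,0.005,-0.06,0.17,-0.005,0.005,-0.06,0.29,-0.005,0.005,-0.06,0.41,-0.005,0.005,-0.06,0.53,-0.005,0.005,-0.06,0.65,-0.005,0.005,-0.06,0.77,-0.005,0.005,-0.06,0.89,-0.005,0.005,-0.06,1.01]}}

```text
t: 5.6
ee_pos: [0.4909, -0.2484, 0.0799]
tool_rot: [3.141, 0.0, 0.366]
contact_force: [0.0, -0.1, -0.2]
width: 0.0459
```

Run:
```python
from h import *
go(rid(.0165,-.322),.015,np.radians(-10.5))
```

```text
t 5.60 ee [ 0.4909 -0.2484  0.0799] yaw 0.3657 F [ 0.  -0.1 -0.2] w 0.0459 q [-0.61  0.51  1.62 -0.    1.01  0.6 ]
tool shift [ 4.00e-04 -4.00e-04  6.49e-02  5.49e-01]
```

Request:
{"fn": "arm_command", "kwargs": {"series": [0,0,0,0.11,0,0,0,0.23,0,0,0,0.35,0,0,0,0.46,0,0,0,0.55,0,0,0.01,0.55,0,0,0.025,0.55,0,0,0.045,0.55,0,0,0.06,0.55,0,0,0.065,0.55]}}

```text
t: 6.43
ee_pos: [0.4893, -0.2473, 0.012]
tool_rot: [-3.14, 0.004, -0.175]
contact_force: [0.3, 0.6, 0.1]
width: 0.0457
```

Run:
```python
from h import *
go(rid(.0165,-.322),.015,np.radians(-10.5))
for n in ['wrist','side']:
    im,d=snapshot(n); save(n+'5.png',im if n=='wrist' else im[140:330,185:435],1.5 if n=='wrist' else 3)
```

```text
t 6.43 ee [ 0.4893 -0.2473  0.012 ] yaw -0.1755 F [0.3 0.6 0.1] w 0.0457 q [-0.61  0.6   1.68 -0.    0.86  1.14]
tool shift [ 0.0019  0.0002 -0.003   0.0078]
```

View pics/wrist5.png

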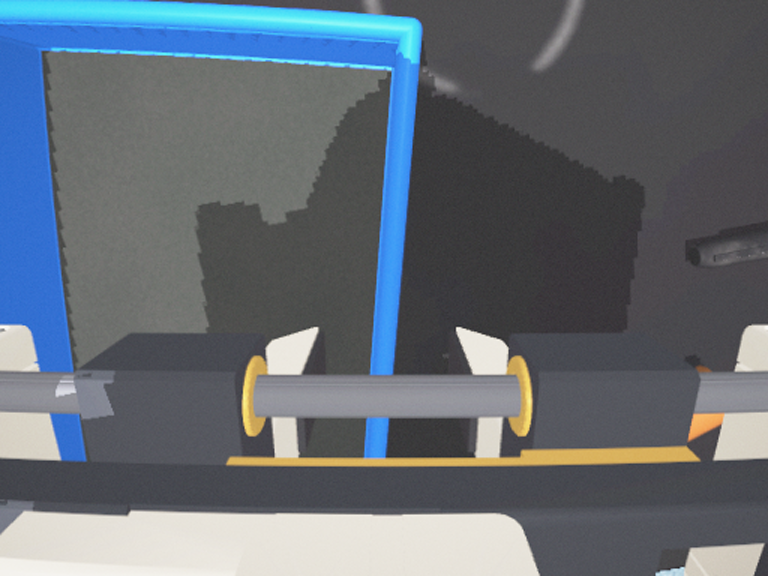

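View pics/side5.png

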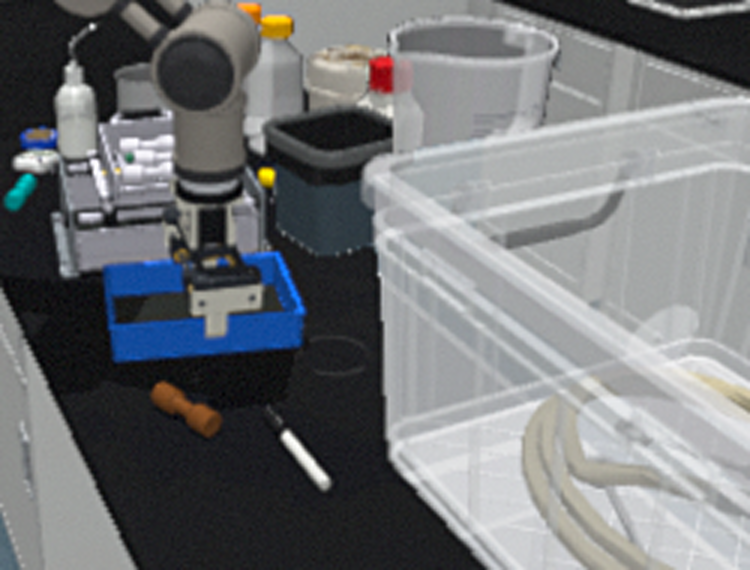

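Run:
```python
from h import *
o=get_obs();p=o['ee_pos'];y0=o['tool_rot'][2]
ty=np.array([np.sin(y0),-np.cos(y0),0])
cm=camera_model('side');im,d=snapshot('side')
for k in (-.033,0,.033):
    for dz in (0,.02,.03):
        u,v=proj(cm,p+k*ty+[0,0,dz]); print(k,dz,round((u-185)*3),round((v-140)*3))
for q in [(215,300),(215,310),(215,320),(215,325),(215,330),(215,333),(215,336),(215,340),(215,350)]:
    u,v=q[0]/3+185,q[1]/3+140;dd=d[int(v),int(u)];print(q,dd,atdepth(cm,u,v,dd).round(3),im[int(v),int(u)])
```

```text
-0.033 0 203 331
-0.033 0.02 203 316
-0.033 0.03 203 308
0 0 209 345
0 0.02 209 330
0 0.03 209 322
0.033 0 215 360
0.033 0.02 215 345
0.033 0.03 215 337
(215, 300) 1.0957695 [ 0.464 -0.33   0.121] [160 159 150]
(215, 310) 1.1000649 [ 0.464 -0.33   0.109] [162 160 151]
(215, 320) 1.1583208 [ 0.482 -0.287  0.07 ] [161 160 149]
(215, 325) 1.1635903 [ 0.483 -0.284  0.062] [162 160 150]
(215, 330) 1.1647168 [ 0.482 -0.285  0.056] [157 153 140]
(215, 333) 1.1766025 [ 0.486 -0.277  0.047] [144 139 128]
(215, 336) 1.2120963 [ 0.497 -0.25   0.025] [ 64  87 150]
(215, 340) 1.2166181 [ 0.498 -0.248  0.018] [ 17  74 158]
(215, 350) 1.2193724 [ 0.497 -0.249  0.006] [ 16  73 153]
```

Run:
```python
from h import *
f=np.load('pics/side0.npz',allow_pickle=True); cm=f['cm'].item();d=f['d'];im=f['im']
save('s0c.png',im[190:290,130:230],6)
p=np.array([.195,-.487,.1993]);y0=.381;ty=np.array([np.sin(y0),-np.cos(y0),0])
for k in (-.046,0,.046):
    u,v=proj(cm,p+k*ty); print(k,(u-130)*6,(v-190)*6)
o=get_obs();q=o['qpos'];print(q)
```

```text
-0.046 227.97829423632174 390.5427069270303
0 288.9253811411294 434.13929489693305
0.046 354.68703629837955 481.0035065371899
[-6.07494162e-01  5.99777917e-01  1.67531139e+00 -7.91444029e-05
  8.67158613e-01  1.14026720e+00]
```

View pics/s0c.png

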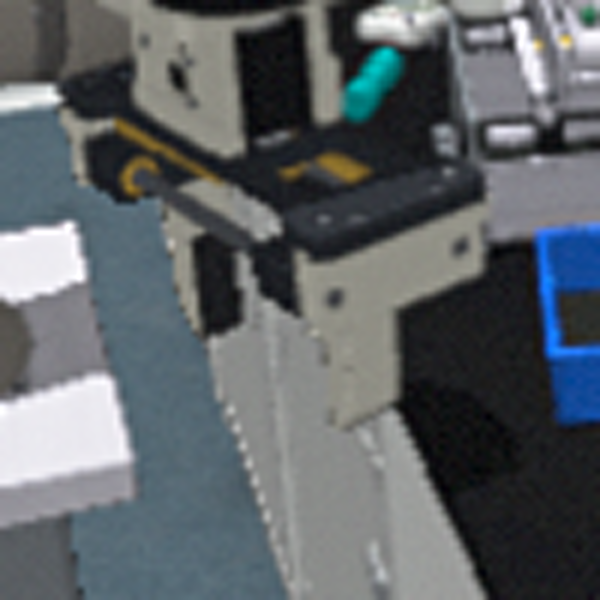

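Run:
```python
from h import *
cm=camera_model('wrist');im,d=snapshot('wrist');o=get_obs();print(o['ee_pos'],o['t'])
for q in [(285,345),(300,340),(312,335),(312,345),(316,330),(462,332),(480,345),(285,440),(490,440),(380,395),(380,345)]:
    u,v=q[0]/1.5,q[1]/1.5;dd=d[int(v),int(u)];print(q,dd,atdepth(cm,u,v,dd).round(4))
print(np.linalg.inv(cm['camera_from_world']).round(3))
save('wcrop.png',im[200:310,150:370],3.5)
```

```text
[ 0.49128748 -0.24851411  0.01530114] 6.6333
(285, 345) 0.15037698 [ 0.5067 -0.2177  0.0602]
(300, 340) 0.1576991 [ 0.5049 -0.221   0.053 ]
(312, 335) 0.15963605 [ 0.5051 -0.2249  0.0507]
(312, 345) 0.15449978 [ 0.5036 -0.2255  0.0564]
(316, 330) 0.16457726 [ 0.5049 -0.2255  0.0456]
(462, 332) 0.16219766 [ 0.4959 -0.2767  0.048 ]
(480, 345) 0.15052398 [ 0.4953 -0.2807  0.0601]
(285, 440) 0.11391404 [ 0.4967 -0.224   0.1004]
(490, 440) 0.111771405 [ 0.489  -0.2742  0.1022]
(380, 395) 0.082838446 [ 0.5185 -0.2525  0.1254]
(380, 345) 0.16268435 [ 0.4965 -0.2474  0.0488]
[[-0.177 -0.95  -0.259  0.559]
 [-0.984  0.17   0.047 -0.261]
 [-0.001  0.263 -0.965  0.2  ]
 [ 0.     0.     0.     1.   ]]
```

View pics/wcrop.png

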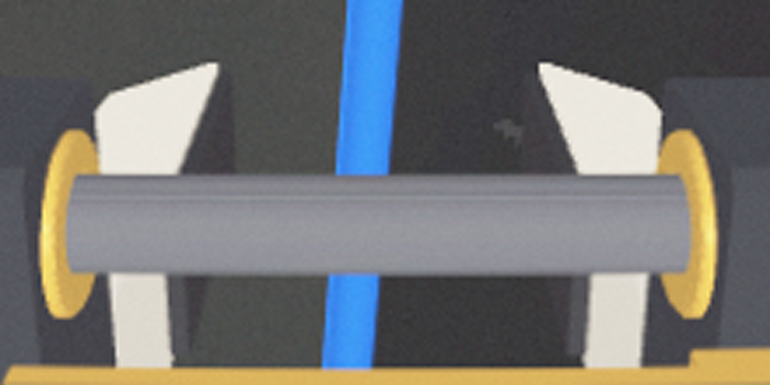

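Request:
{"fn": "arm_command", "kwargs": {"series": [0,0,0.008,0,0,0,0.016,0,0,0,0.023,0,0,0,0.028,0,0,0,0.03,0,0,0,0.03,0,0,0,0.03,0,0,0,0.03,0,0,0,0.03,0,0,0,0.03,0]}}

```text
t: 7.47
ee_pos: [0.4911, -0.2483, -0.0148]
tool_rot: [3.141, -0.001, -0.178]
contact_force: [0.1, -0.6, -0.3]
width: 0.0463
```

Request:
{"fn": "arm_command", "kwargs": {"series": [0,0,0,0,0,0,0,0,0,0,0,0,0,0,0,0,0,0,0,0,0,0,0,0,0,-0.002,0,0,0,-0.005,0,0,0,-0.01,0,0,0,-0.015,0,0], "claw": 0}}

```text
t: 8.3
ee_pos: [0.4936, -0.2338, -0.0151]
tool_rot: [3.14, -0.0, -0.178]
contact_force: [-0.7, -3.7, -0.7]
width: 0.0035
```

Run:
```python
from h import *
go(rid(.0165,-.2505),-.015,np.radians(-10.5)); print(torid(get_obs()['ee_pos']))
for n in ['wrist','side']:
    im,d=snapshot(n); save(n+'6.png',im if n=='wrist' else im[140:330,185:435],1.5 if n=='wrist' else 3)
```

```text
t 8.30 ee [ 0.4936 -0.2338 -0.0151] yaw -0.1780 F [-0.7 -3.7 -0.7] w 0.0035 q [-0.58  0.64  1.71 -0.    0.79  1.17]
tool shift [ 0.0004 -0.0573 -0.0001  0.0053]
[ 0.01636484 -0.30776022]
```

View pics/wrist6.png

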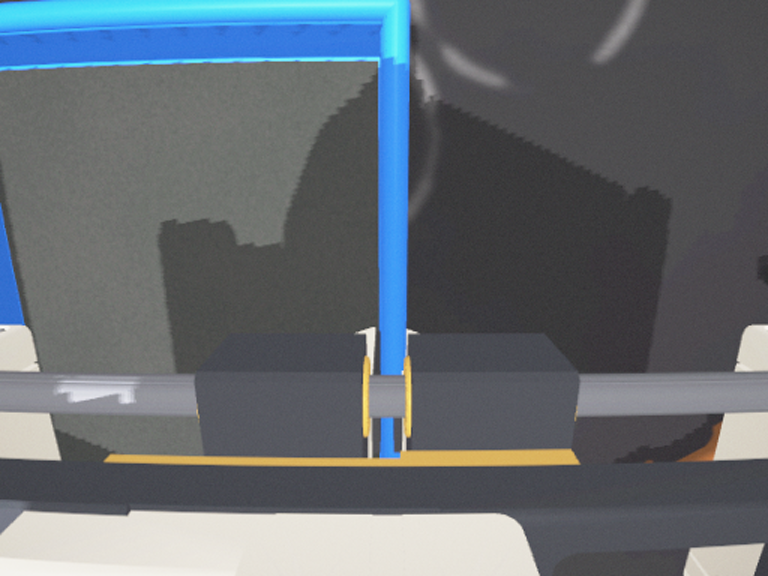

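View pics/side6.png

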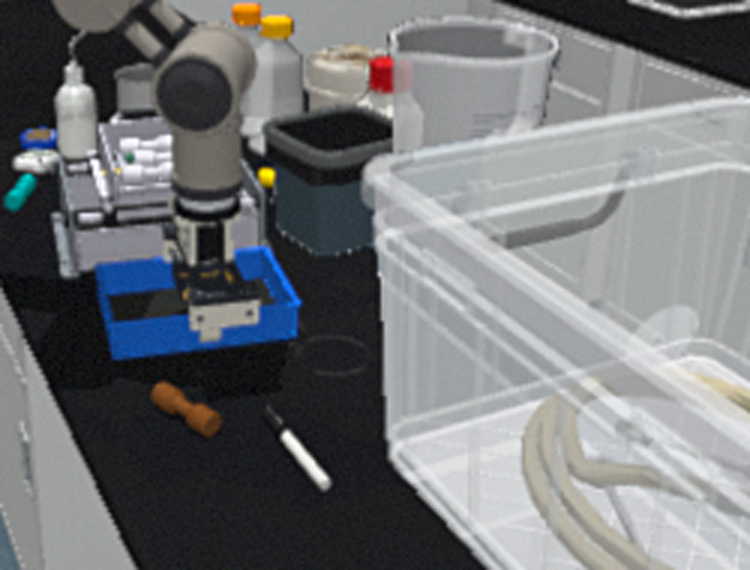

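Request:
{"fn": "arm_command", "kwargs": {"series": [0,-0.006,0,0,0,-0.012,0,0,0,-0.018,0,0,0,-0.024,0,0,0,-0.03,0,0,0,-0.036,0,0,0,-0.041,0,0,0,-0.045,0,0,0,-0.048,0,0,0,-0.05,0,0]}}

```text
t: 9.23
ee_pos: [0.5025, -0.1838, -0.0151]
tool_rot: [3.142, 0.0, -0.178]
contact_force: [-0.8, -4.3, -0.9]
width: 0.0041
```

Run:
```python
from h import *
go(rid(.0165,-.2505),-.015,np.radians(-10.5)); print(torid(get_obs()['ee_pos']))
for n in ['wrist','top']:
    im,d=snapshot(n); save(n+'7.png',im if n=='wrist' else im[130:290,170:410],1.5 if n=='wrist' else 3.3)
```

```text
t 9.23 ee [ 0.5025 -0.1838 -0.0151] yaw -0.1779 F [-0.8 -4.3 -0.9] w 0.0041 q [-0.49  0.63  1.74 -0.    0.78  1.25]
tool shift [ 0.0005 -0.0065 -0.0001  0.0053]
[ 0.0159968  -0.25702541]
```

View pics/wrist7.png

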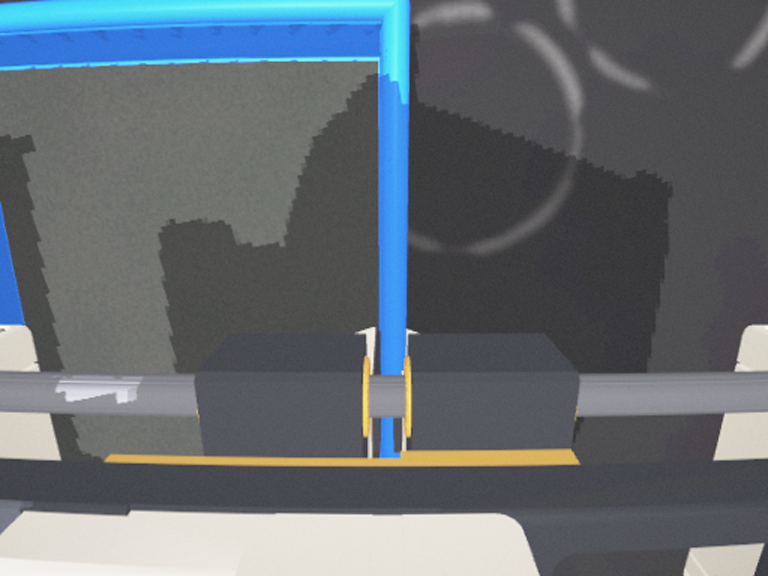

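View pics/top7.png

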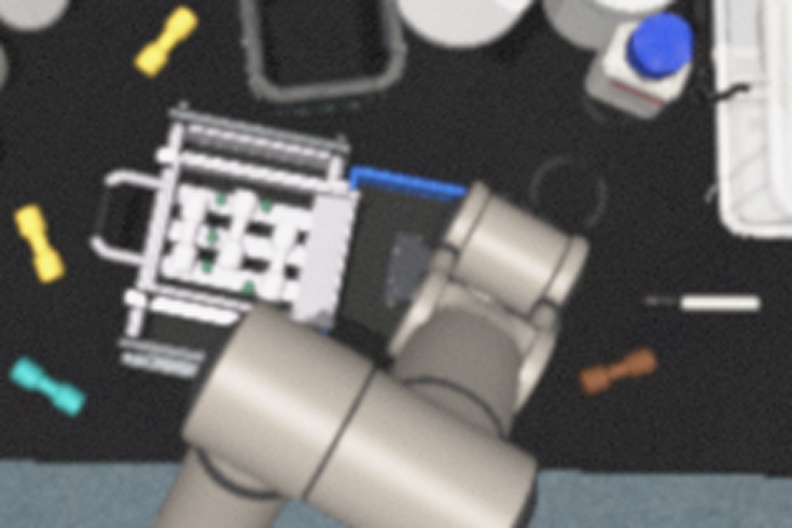

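Request:
{"fn": "arm_command", "kwargs": {"series": [0,-0.001,0,0,0,-0.0015,0,0,0,-0.002,0,0,0,-0.0025,0,0,0,-0.003,0,0,0,-0.0035,0,0,0,-0.004,0,0,0,-0.0045,0,0,0,-0.005,0,0,0,-0.0055,0,0]}}

```text
t: 10.17
ee_pos: [0.5035, -0.1788, -0.0151]
tool_rot: [3.142, -0.0, -0.178]
contact_force: [-1.0, -3.8, -1.9]
width: 0.004
```

Request:
{"fn": "arm_command", "kwargs": {"series": [0,0,0,0,0,0,0,0,0,0,0,0,0,0,0,0,0,0,-0.02,0,0,0,-0.06,0,0,0,-0.1,0,0,0,-0.14,0,0,0,-0.18,0,0,-0.02,-0.205,0], "claw": 45}}

```text
t: 11.0
ee_pos: [0.5079, -0.1616, 0.1944]
tool_rot: [3.139, -0.006, -0.181]
contact_force: [1.3, -0.3, 0.1]
width: 0.0412
```

Run:
```python
from h import *
go((.545,.13),.2,np.radians(-10.5))
```

```text
t 11.00 ee [ 0.5079 -0.1616  0.1944] yaw -0.1806 F [ 1.3 -0.3  0.1] w 0.0412 q [-0.45  0.36  1.52 -0.    1.26  1.3 ]
tool shift [-0.0159 -0.2935 -0.0056  0.0026]
```

Request:
{"fn": "arm_command", "kwargs": {"series": [0,-0.015,-0.005,0,-0.002,-0.045,-0.01,0,-0.004,-0.082,-0.01,0,-0.005,-0.12,-0.01,0,-0.007,-0.16,-0.01,0,-0.008,-0.2,-0.01,0,-0.01,-0.235,-0.01,0,-0.012,-0.265,-0.01,0,-0.012,-0.285,-0.01,0,-0.012,-0.295,-0.01,0]}}

```text
t: 11.83
ee_pos: [0.5472, 0.1362, 0.1998]
tool_rot: [-3.141, 0.0, -0.175]
contact_force: [0.5, 1.1, 0.9]
width: 0.0415
```

Run:
```python
from h import *
go((.5647,.2112),.2,np.radians(-10.5))
for n in ['wrist','top']:
    cm=camera_model(n);im,d=snapshot(n); save(n+'8.png',im if n=='wrist' else im[130:290,170:410],1.5 if n=='wrist' else 3.3)
    np.savez('pics/%s8.npz'%n,im=im,d=d,cm=np.array(cm,dtype=object))
```

```text
t 11.83 ee [0.5472 0.1362 0.1998] yaw -0.1753 F [0.5 1.1 0.9] w 0.0415 q [0.11 0.41 1.41 0.   1.31 1.85]
tool shift [ 0.0042 -0.0769 -0.0002  0.008 ]
```

View pics/wrist8.png

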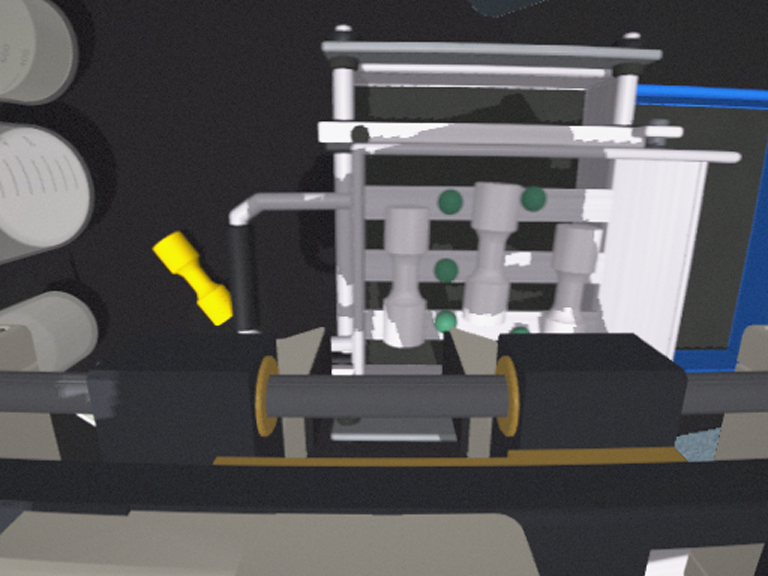

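View pics/top8.png

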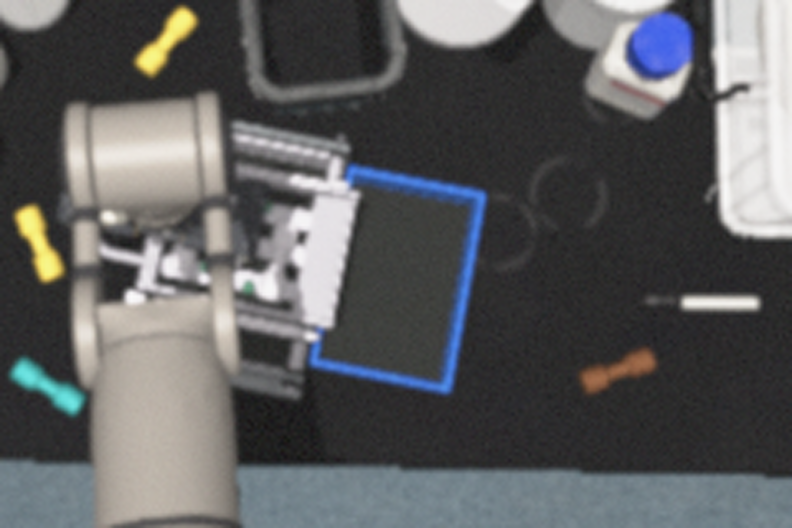

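Run:
```python
from h import *
f=np.load('pics/wrist8.npz',allow_pickle=True); cm=f['cm'].item();d=f['d']
f0=np.load('pics/top0.npz',allow_pickle=True); ct=f0['cm'].item()
def W(x,y,z): p=atz(cm,x/1.5,y/1.5,z); return p
for q in [(245,228),(248,331),(244,280)]:
    u,v=q[0]/1.5,q[1]/1.5; print(q,W(*q,.136).round(4),'rid',torid(W(*q,.136)).round(4),'dep',atdepth(cm,u,v,d[int(v),int(u)]).round(4))
p,e=tri(ray(cm,240/1.5,212/1.5),ray(ct,170+110/3.3,150+110/3.3)); print('tri corner',p.round(4),e.round(4))
a=W(345,131,.1);b=W(680,131,.1);
for A,B in [((325,47),(660,54)),((355,153),(735,157)),((245,228),(248,331)),((358,155),(358,370)),((705,163),(680,360))]:
    a,b=W(*A,.12),W(*B,.12);e=b-a;print(A,B,np.degrees(np.arctan2(e[1],e[0])).round(2))
for A in [(345,33),(632,40)]:
    u,v=A[0]/1.5,A[1]/1.5+3;print(W(*A,.098).round(4),atdepth(cm,u,v,d[int(v),int(u)]).round(4))
print('tray',[torid(atz(ct,170+x/3.3,130+y/3.3,.045)).round(3) for x,y in [(484,193),(450,390),(315,363),(350,170)]])
```

```text
(245, 228) [0.5929 0.2063 0.136 ] rid [0.0338 0.1431] dep [0.5934 0.2043 0.1422]
(248, 331) [0.5342 0.2199 0.136 ] rid [-0.0264  0.1458] dep [0.5364 0.2173 0.1428]
(244, 280) [0.5644 0.2144 0.136 ] rid [0.0043 0.1458] dep [0.5659 0.2117 0.1434]
tri corner [0.6024 0.2056 0.1406] 0.0007
(325, 47) (660, 54) -100.42
(355, 153) (735, 157) -99.99
(245, 228) (248, 331) 166.94
(358, 155) (358, 370) 168.99
(705, 163) (680, 360) 172.47
[0.6887 0.1348 0.098 ] [0.6883 0.1356 0.0903]
[ 0.658  -0.0294  0.098 ] [ 0.6567 -0.0335  0.09  ]
tray [array([ 0.125, -0.257]), array([-0.099, -0.26 ]), array([-0.1  , -0.109]), array([ 0.12 , -0.105])]
```

Run:
```python
from h import *
go((.5645,.2118),.086,np.radians(-10.3))
```

```text
t 11.93 ee [0.5473 0.1346 0.1997] yaw -0.1757 F [ 0.6 -0.7 -0.6] w 0.0414 q [0.11 0.41 1.42 0.   1.31 1.85]
tool shift [ 0.0034 -0.0791  0.1137  0.004 ]
```

Request:
{"fn": "arm_command", "kwargs": {"series": [0.001,-0.015,0,0.004,0.002,-0.04,0,0.004,0.003,-0.065,0,0.004,0.003,-0.077,0,0.004,0.003,-0.079,0,0.004,0.003,-0.079,0.01,0.004,0.003,-0.079,0.025,0.004,0.003,-0.079,0.04,0.004,0.003,-0.079,0.05,0.004,0.003,-0.079,0.052,0.004]}}

```text
t: 12.77
ee_pos: [0.563, 0.2087, 0.1454]
tool_rot: [3.139, 0.004, -0.184]
contact_force: [0.2, -0.7, -0.9]
width: 0.0412
```

Run:
```python
from h import *
go((.5645,.2118),.086,np.radians(-10.3))
for n in ['wrist']:
    cm=camera_model(n);im,d=snapshot(n); save(n+'9.png',im if n=='wrist' else im[130:290,170:410],1.5 if n=='wrist' else 3.3)
    for q in [(385,250),(385,275),(385,325)]:
        u,v=q[0]/1.5,q[1]/1.5; print(q,atdepth(cm,u,v,d[int(v),int(u)]).round(4))
```

```text
t 12.77 ee [0.563  0.2087 0.1454] yaw -0.1836 F [ 0.2 -0.7 -0.9] w 0.0412 q [ 0.23  0.53  1.38 -0.    1.24  1.98]
tool shift [ 0.0009 -0.0033  0.0594 -0.0038]
(385, 250) [0.5942 0.203  0.1391]
(385, 275) [0.5844 0.2049 0.1427]
(385, 325) [0.5623 0.209  0.1427]
```

View pics/wrist9.png

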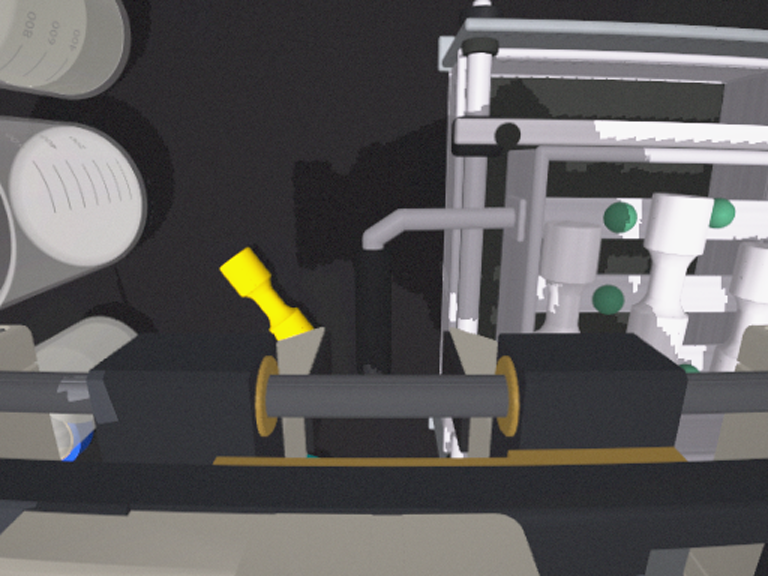

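Request:
{"fn": "arm_command", "kwargs": {"series": [0,0,0.01,0,0,0,0.022,0,0,0,0.035,0,0,0,0.047,0,0,0,0.056,0,0,0,0.061,0,0,0,0.062,0,0,0,0.062,0,0,0,0.062,0,0,0,0.062,0]}}

```text
t: 13.65
ee_pos: [0.5649, 0.2106, 0.0867]
tool_rot: [-3.141, -0.001, -0.182]
contact_force: [0.1, -1.0, 0.5]
width: 0.0414
```

Request:
{"fn": "arm_command", "kwargs": {"series": [0,0,0,0,0,0,0,0,0,0,0,0,0,0,0,0,0,0,0,0,0,0,0,0,0,0,0,0,0,0,0,0,0,0,0,0,0,0,0,0], "claw": 0}}

```text
t: 14.48
ee_pos: [0.5653, 0.2145, 0.0862]
tool_rot: [-3.135, -0.002, -0.182]
contact_force: [3.3, 14.2, -3.3]
width: 0.0154
```

Run:
```python
from h import *
go((.5645,.2118),.086,np.radians(-10.3)); print(torid(get_obs()['ee_pos']))
for n in ['wrist','side']:
    im,d=snapshot(n); save(n+'10.png',im if n=='wrist' else im[140:330,185:435],1.5 if n=='wrist' else 3)
```

```text
t 14.48 ee [0.5653 0.2145 0.0862] yaw -0.1818 F [ 3.3 14.2 -3.3] w 0.0154 q [0.23 0.59 1.45 0.01 1.1  1.98]
tool shift [-0.0003  0.0028  0.0002 -0.002 ]
[0.00521158 0.14605032]
```

View pics/wrist10.png

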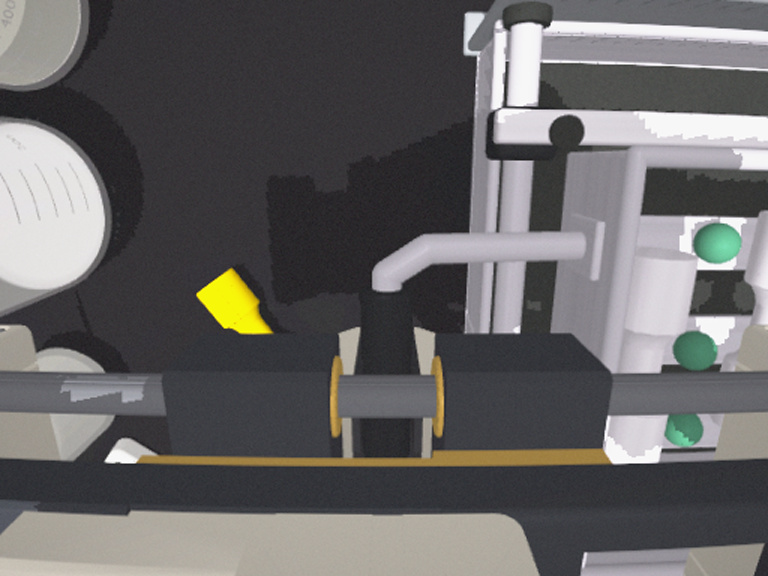

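View pics/side10.png

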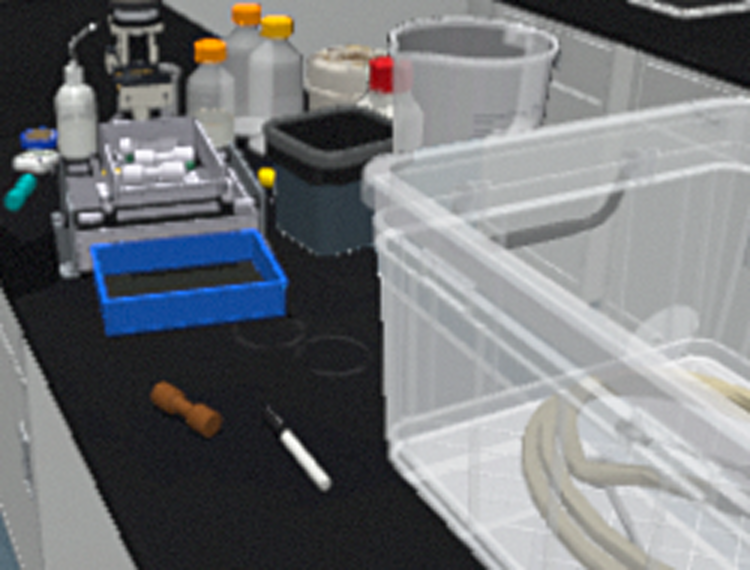

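Request:
{"fn": "arm_command", "kwargs": {"series": [-0.008,-0.003,0,0,-0.02,-0.0035,0,0,-0.031,-0.0035,0,0,-0.035,-0.0035,0,0,-0.03,-0.0035,0,0,-0.017,-0.0035,0,0,-0.003,-0.0035,0,0,0.011,-0.0035,0,0,0.021,-0.0035,0,0,0.025,-0.0035,0,0]}}

```text
t: 15.42
ee_pos: [0.5915, 0.2094, 0.086]
tool_rot: [-3.14, -0.001, -0.183]
contact_force: [-1.3, 2.5, 4.5]
width: 0.0151
```

Run:
```python
from h import *
go((.5653,.215),.086,np.radians(-10.3)); print(torid(get_obs()['ee_pos']))
for n in ['wrist','side']:
    im,d=snapshot(n); save(n+'11.png',im if n=='wrist' else im[165:225,200:290],1.5 if n=='wrist' else 7)
```

```text
t 15.42 ee [0.5915 0.2094 0.086 ] yaw -0.1830 F [-1.3  2.5  4.5] w 0.0151 q [0.22 0.63 1.38 0.   1.14 1.97]
tool shift [-0.0268 -0.0007  0.     -0.0032]
[0.03182594 0.14586488]
```

View pics/wrist11.png

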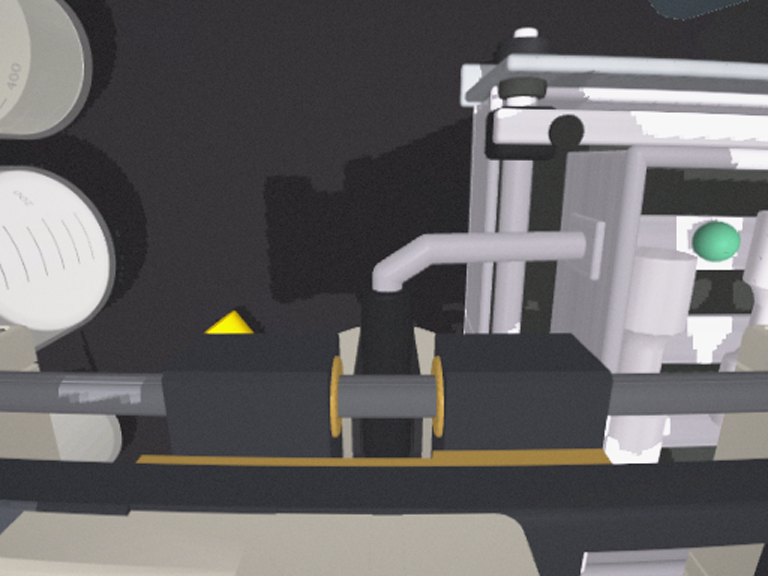

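View pics/side11.png

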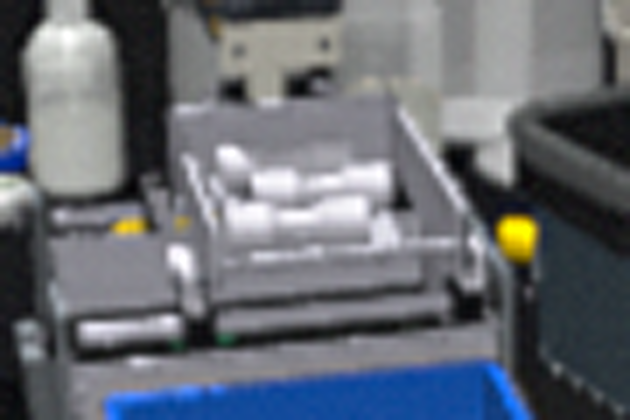

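Request:
{"fn": "arm_command", "kwargs": {"series": [-0.008,0,0,0,-0.024,0,0,0,-0.042,0,0,0,-0.056,0,0,0,-0.061,0,0,0,-0.053,0,0,0,-0.037,0,0,0,-0.019,0,0,0,-0.005,0,0,0,0,0,0,0]}}

```text
t: 16.35
ee_pos: [0.5914, 0.2094, 0.086]
tool_rot: [-3.141, -0.001, -0.183]
contact_force: [-1.6, 3.6, 4.8]
width: 0.0153
```

Request:
{"fn": "arm_command", "kwargs": {"series": [-0.01,0,0,0,-0.028,0,0,0,-0.048,0,0,0,-0.062,0,0,0,-0.062,0,0,0,-0.05,0,0,0,-0.03,0,0,0,-0.012,0,0,0,0,0,0,0,0,0,0,0]}}

```text
t: 17.18
ee_pos: [0.5924, 0.2093, 0.0861]
tool_rot: [-3.14, -0.003, -0.183]
contact_force: [3.2, 4.0, 3.6]
width: 0.0151
```

Run:
```python
from h import *
go((.5653,.215),.086,np.radians(-10.3)); print(torid(get_obs()['ee_pos']))
for n in ['wrist','side','top']:
    im,d=snapshot(n); save(n+'12.png',im if n=='wrist' else im[165:225,200:290] if n=='side' else im[180:270,195:295],1.5 if n=='wrist' else 7)
```

```text
t 17.18 ee [0.5924 0.2093 0.0861] yaw -0.1830 F [3.2 4.  3.6] w 0.0151 q [0.22 0.63 1.38 0.   1.13 1.97]
tool shift [-0.0276 -0.0007  0.0001 -0.0032]
[0.03271612 0.1458877 ]
```

View pics/wrist12.png

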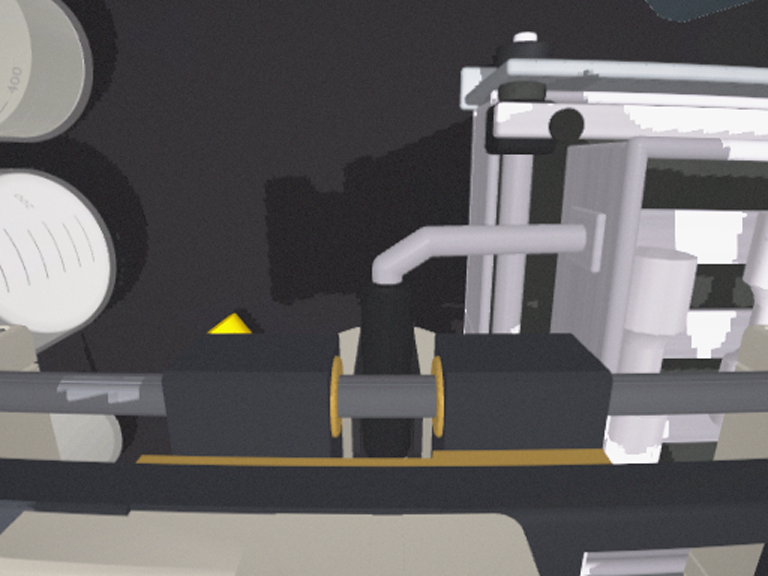

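View pics/side12.png

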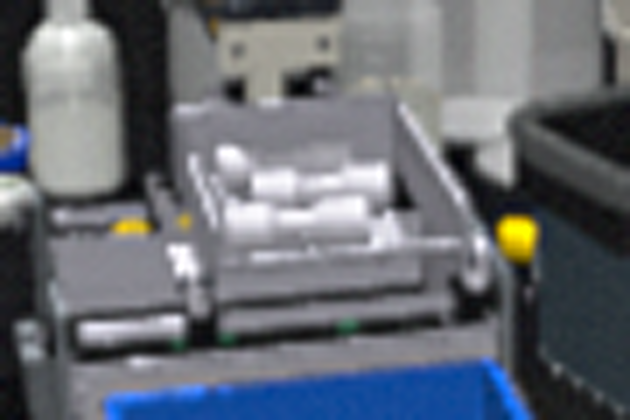

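View pics/top12.png

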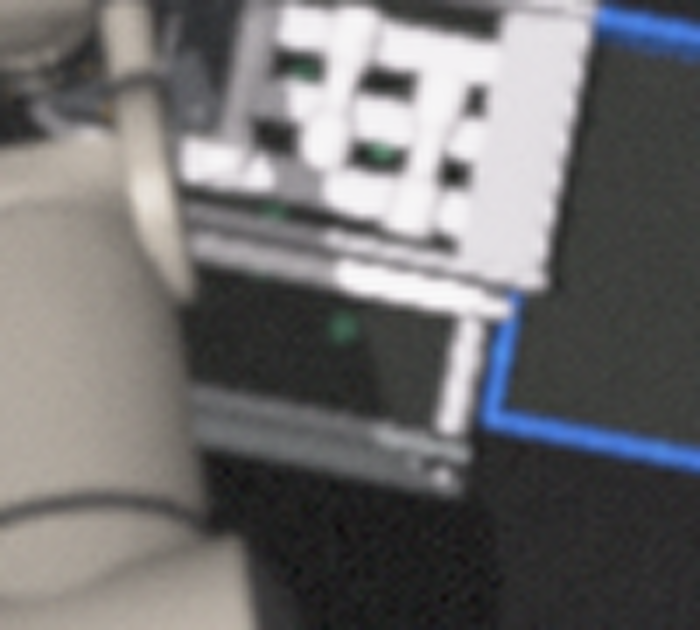

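Request:
{"fn": "arm_command", "kwargs": {"series": [-0.01,0,0,0,-0.028,0,0,0,-0.048,0,0,0,-0.062,0,0,0,-0.062,0,0,0,-0.05,0,0,0,-0.03,0,0,0,-0.012,0,0,0,0,0,0,0,0,0,0,0]}}

```text
t: 18.17
ee_pos: [0.5918, 0.2094, 0.0862]
tool_rot: [-3.14, -0.003, -0.183]
contact_force: [3.5, 4.1, 4.3]
width: 0.0152
```

Request:
{"fn": "arm_command", "kwargs": {"series": [-0.01,0,0,0,-0.028,0,0,0,-0.048,0,0,0,-0.062,0,0,0,-0.062,0,0,0,-0.05,0,0,0,-0.03,0,0,0,-0.026,0,0,0,-0.026,0,0,0,-0.026,0,0,0]}}

```text
t: 19.0
ee_pos: [0.5645, 0.2145, 0.0862]
tool_rot: [-3.141, -0.001, -0.182]
contact_force: [2.9, 4.5, 2.7]
width: 0.0147
```

Run:
```python
from h import *
go((.5653,.215),.086,np.radians(-10.3)); print(torid(get_obs()['ee_pos']))
for n in ['wrist','side','top']:
    im,d=snapshot(n); save(n+'13.png',im if n=='wrist' else im[165:225,200:290] if n=='side' else im[180:270,195:295],1.5 if n=='wrist' else 7)
    cm=camera_model(n); 
    if n=='top':
        m=(im[...,1].astype(int)-im[...,0]>25)&(im[...,1].astype(int)-im[...,2]>5); m[:180]=0;m[270:]=0;m[:,:195]=0;m[:,295:]=0
        k,l,s,c=cv2.connectedComponentsWithStats(m.astype(np.uint8))
        for i in range(1,k): 
            u,v=c[i]; dd=d[int(round(v)),int(round(u))]; print(c[i].round(1),s[i,4],atdepth(cm,u,v,dd).round(3),torid(atz(cm,u,v,.02)).round(3))
```

```text
t 19.00 ee [0.5645 0.2145 0.0862] yaw -0.1823 F [2.9 4.5 2.7] w 0.0147 q [0.24 0.59 1.45 0.   1.1  1.99]
tool shift [ 0.0007 -0.0007  0.0002 -0.0025]
[0.00440412 0.1458996 ]
[249.  199.2] 4 [0.568 0.046 0.02 ] [ 0.038 -0.019]
```

View pics/wrist13.png

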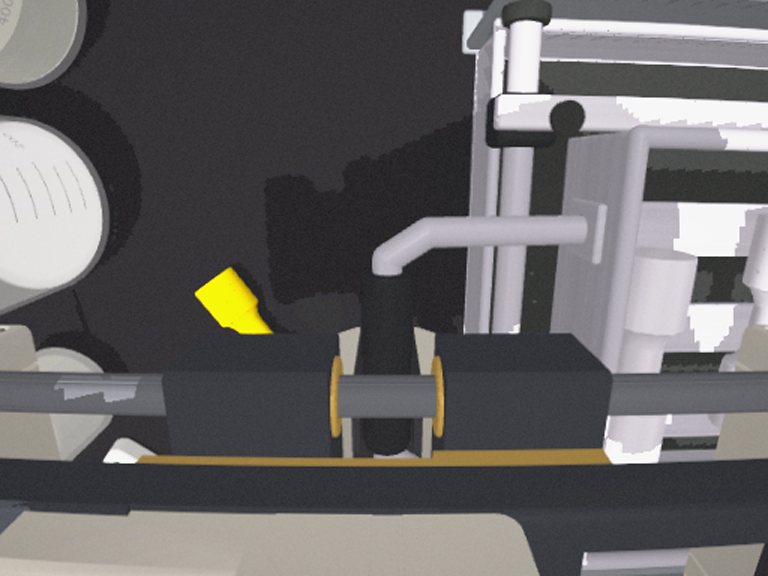

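View pics/top13.png

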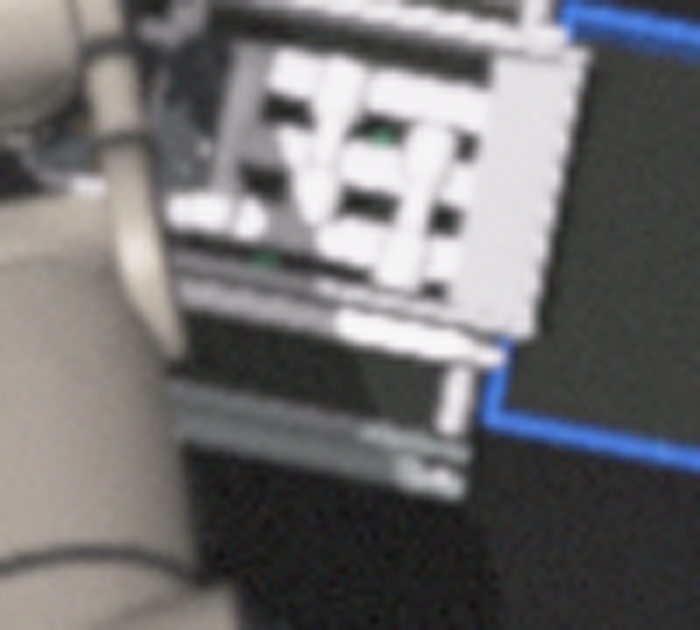

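View pics/side13.png

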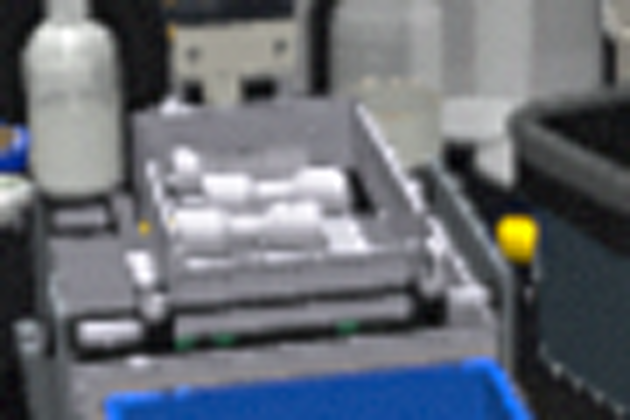

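Request:
{"fn": "arm_command", "kwargs": {"series": [0,0,0,0,0,0,0,0,0,0,-0.015,0,0,0,-0.045,0,0,0,-0.08,0,-0.01,0.02,-0.11,0,-0.03,0.055,-0.12,0,-0.05,0.09,-0.13,0,-0.07,0.125,-0.13,0,-0.08,0.14,-0.13,0], "claw": 45}}

```text
t: 19.98
ee_pos: [0.4564, 0.0881, 0.216]
tool_rot: [3.139, 0.002, -0.183]
contact_force: [1.4, 0.2, 0.4]
width: 0.0413
```

Run:
```python
from h import *
go((.5645,.2145),.086,-.182)
n='wrist';im,d=snapshot(n); save(n+'14.png',im,1.5); print(get_obs()['ee_pos'])
```

```text
t 19.98 ee [0.4564 0.0881 0.216 ] yaw -0.1833 F [1.4 0.2 0.4] w 0.0413 q [ 0.03  0.22  1.65 -0.    1.27  1.78]
tool shift [ 0.0833 -0.144   0.13   -0.0013]
[0.45527995 0.08731775 0.21594472]
```

View pics/wrist14.png

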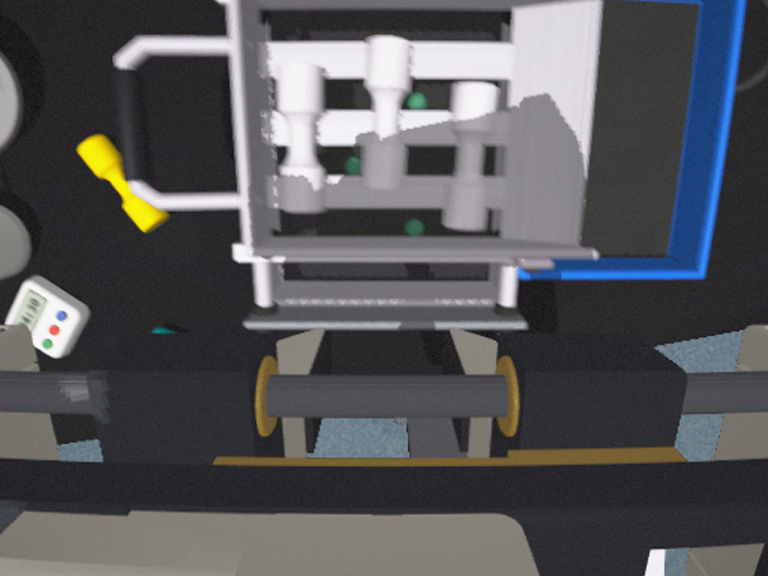

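Request:
{"fn": "arm_command", "kwargs": {"series": [0.015,-0.02,0,0,0.035,-0.055,0,0,0.055,-0.09,0,0,0.07,-0.12,0.01,0,0.08,-0.137,0.02,0,0.08,-0.14,0.045,0,0.08,-0.14,0.075,0,0.08,-0.14,0.105,0,0.08,-0.14,0.125,0,0.08,-0.14,0.13,0]}}

```text
t: 20.87
ee_pos: [0.5608, 0.2132, 0.0812]
tool_rot: [3.137, 0.008, -0.182]
contact_force: [-0.6, -0.3, -0.3]
width: 0.0412
```

Request:
{"fn": "arm_command", "kwargs": {"series": [0,0,0,0,0,0,0,0,0,0,0,0,0,0,0,0,0,0,0,0,0,0,0,0,0,0,0,0,0,0,0,0,0,0,0,0,0,0,0,0], "claw": 0}}

```text
t: 21.7
ee_pos: [0.565, 0.2144, 0.0875]
tool_rot: [-3.14, -0.003, -0.182]
contact_force: [-0.4, 0.2, 5.5]
width: 0.0152
```

Run:
```python
from h import *
go((.5645,.2145),.086,-.182)
n='wrist';im,d=snapshot(n); save(n+'15.png',im,1.5)
n='top';im,d=snapshot(n); save(n+'15.png',im[130:290,170:410],3.3)
r=np.hypot(.238,.028);a0=np.arctan2(.028,.238)
for th in np.arange(0,1.25,.1): print(round(th,2),np.round([.238-r*np.cos(a0+th), r*np.sin(a0+th)-.028],3))
```

```text
t 21.70 ee [0.565  0.2144 0.0875] yaw -0.1822 F [-0.4  0.2  5.5] w 0.0152 q [0.24 0.59 1.45 0.   1.1  1.99]
tool shift [-0.0005  0.      0.0015 -0.0002]
0.0 [0. 0.]
0.1 [0.004 0.024]
0.2 [0.01  0.047]
0.3 [0.019 0.069]
0.4 [0.03 0.09]
0.5 [0.043 0.111]
0.6 [0.057 0.129]
0.7 [0.074 0.147]
0.8 [0.092 0.162]
0.9 [0.112 0.176]
1.0 [0.133 0.187]
1.1 [0.155 0.197]
1.2 [0.178 0.204]
```

View pics/wrist15.png

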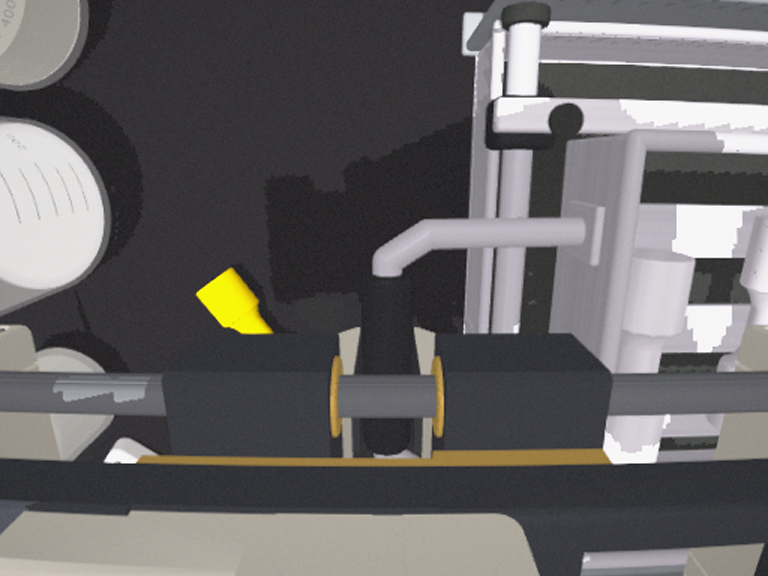

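View pics/top15.png

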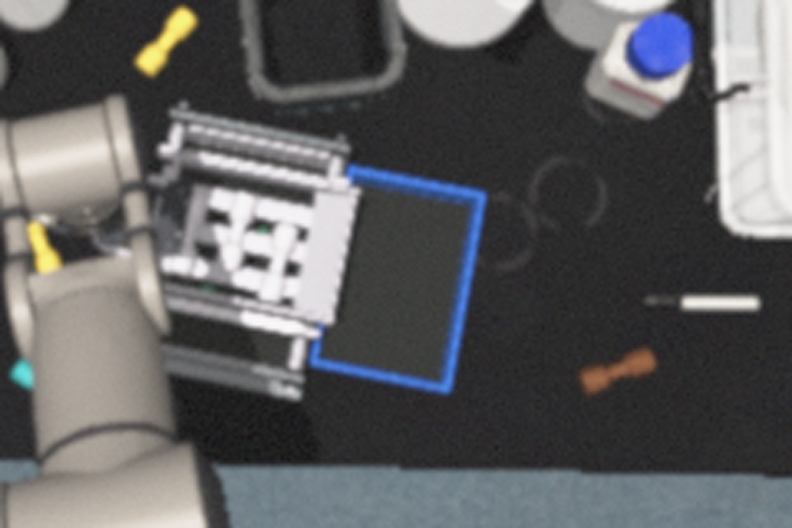

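Request:
{"fn": "arm_command", "kwargs": {"series": [0,0.001,-0.006,0,0,0.002,-0.014,0,0,0.004,-0.024,0,0,0.006,-0.034,0,0,0.01,-0.047,0,0,0.013,-0.056,0,0,0.016,-0.063,0,0,0.019,-0.069,0,0,0.019,-0.069,0,0,0.019,-0.069,0]}}

```text
t: 22.63
ee_pos: [0.561, 0.197, 0.1562]
tool_rot: [-3.138, -0.002, -0.182]
contact_force: [1.3, 8.6, -1.4]
width: 0.0153
```

Run:
```python
from h import *
go((.5645,.2145),.086,-.182)
for n in ['side','top','wrist']:
    im,d=snapshot(n); save(n+'16.png',im if n=='wrist' else im[155:225,190:290] if n=='side' else im[180:270,195:295],1.5 if n=='wrist' else 7)
```

```text
t 22.63 ee [0.561  0.197  0.1562] yaw -0.1822 F [ 1.3  8.6 -1.4] w 0.0153 q [0.21 0.5  1.39 0.   1.24 1.96]
tool shift [ 0.0003 -0.0178  0.0702 -0.0002]
```

View pics/side16.png

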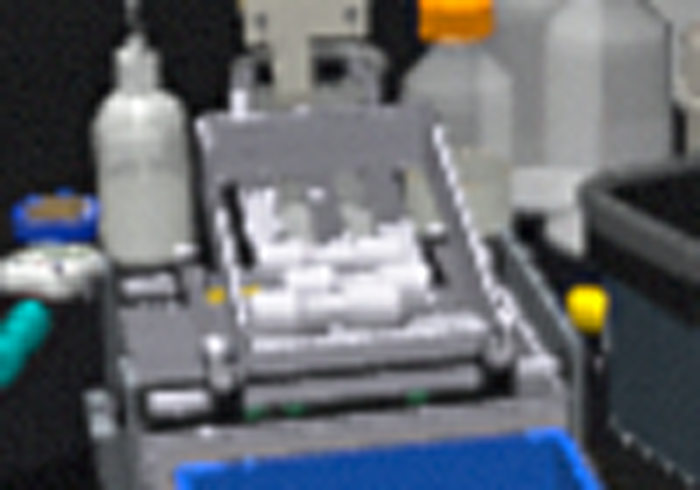

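View pics/top16.png

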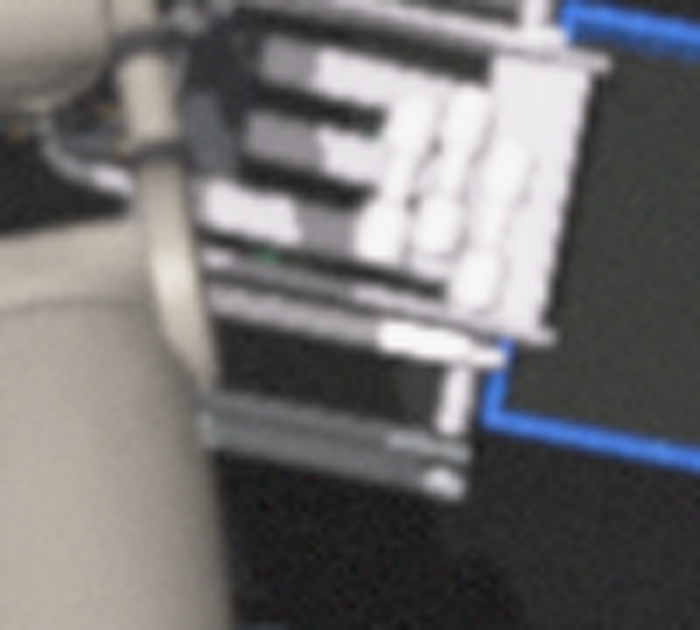

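View pics/wrist16.png

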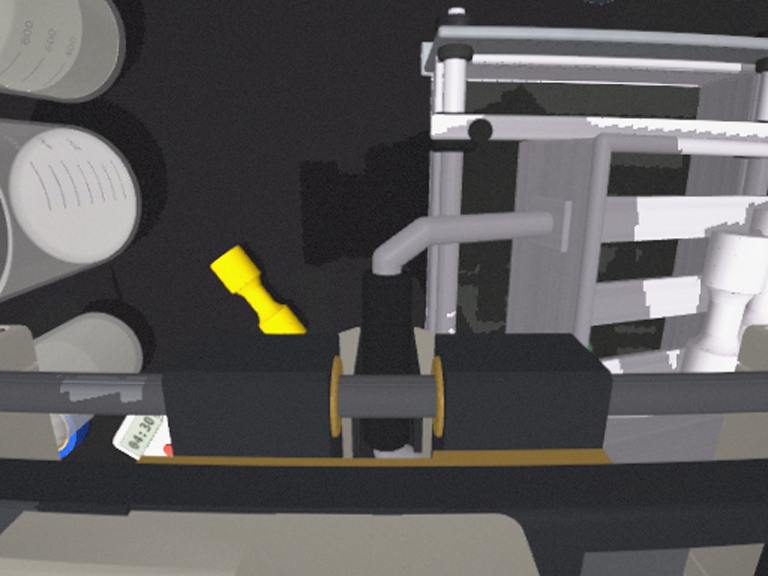

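Request:
{"fn": "arm_command", "kwargs": {"series": [0,0.001,-0.0055,0,0,0.0035,-0.011,0,0,0.006,-0.016,0,0,0.009,-0.021,0,0,0.012,-0.027,0,0,0.0155,-0.0315,0,0,0.0185,-0.037,0,0,0.022,-0.042,0,0,0.0255,-0.0465,0,0,0.029,-0.051,0]}}

```text
t: 23.62
ee_pos: [0.5554, 0.1688, 0.2076]
tool_rot: [-3.137, -0.001, -0.182]
contact_force: [0.1, 10.8, 1.7]
width: 0.0149
```

Request:
{"fn": "arm_command", "kwargs": {"series": [0,0.0035,-0.0045,0,0,0.007,-0.009,0,0,0.011,-0.014,0,0,0.015,-0.0185,0,0,0.0195,-0.0225,0,0,0.024,-0.027,0,0,0.0285,-0.031,0,0,0.033,-0.035,0,0,0.0375,-0.0385,0,0,0.042,-0.042,0]}}

```text
t: 24.45
ee_pos: [0.5487, 0.1287, 0.2515]
tool_rot: [-3.134, -0.005, -0.181]
contact_force: [0.2, 13.9, 11.1]
width: 0.0154
```

Run:
```python
from h import *
go((.5645,.2145),.086,-.182)
for n in ['side','top']:
    im,d=snapshot(n); save(n+'17.png',im[130:240,170:320] if n=='side' else im[170:270,195:335],5)
```

```text
t 24.45 ee [0.5487 0.1287 0.2515] yaw -0.1808 F [ 0.2 13.9 11.1] w 0.0154 q [0.09 0.38 1.33 0.01 1.43 1.84]
tool shift [ 1.000e-04 -8.730e-02  1.655e-01  1.200e-03]
```

View pics/side17.png

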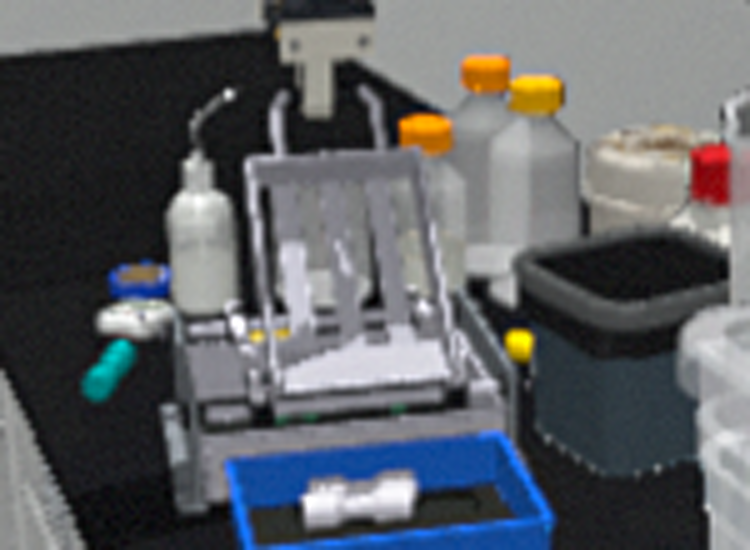

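View pics/top17.png

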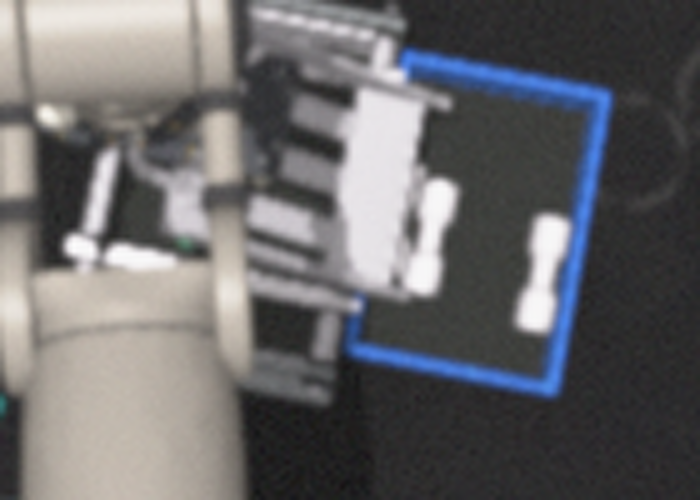

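Run:
```python
from h import *
for n in ['side','top']:
    im,d=snapshot(n); save(n+'18.png',im[190:270,200:320] if n=='side' else im[170:270,195:335],6 if n=='side' else 5)
```

```text
(no output)
```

View pics/side18.png

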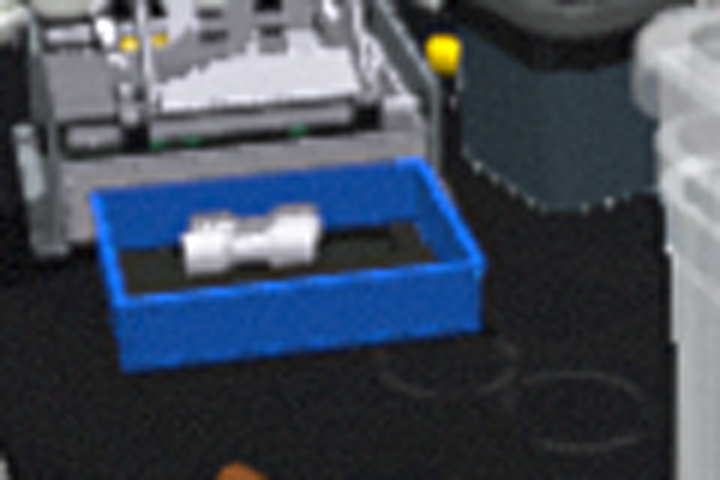

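View pics/top18.png

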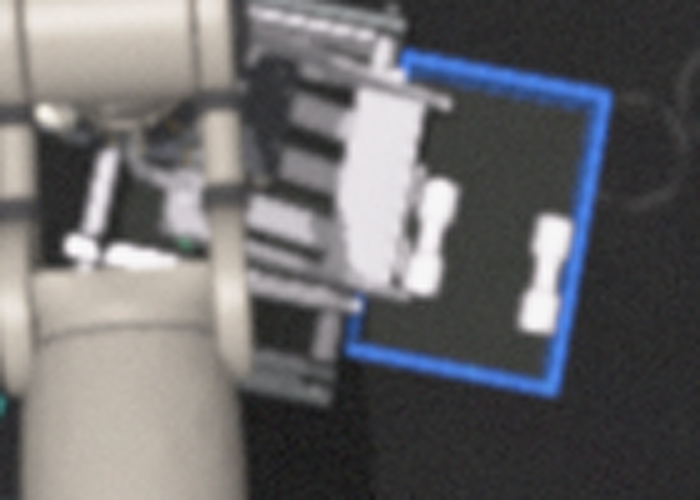

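Request:
{"fn": "arm_command", "kwargs": {"series": [0,-0.008,0.007,0,0,-0.017,0.015,0,0,-0.026,0.024,0,0,-0.034,0.033,0,0,-0.041,0.042,0,0,-0.048,0.051,0,0,-0.0545,0.0615,0,0,-0.061,0.072,0,0,-0.0665,0.082,0,0,-0.072,0.093,0]}}

```text
t: 25.48
ee_pos: [0.5619, 0.197, 0.1561]
tool_rot: [-3.14, -0.003, -0.182]
contact_force: [2.6, 2.3, 0.2]
width: 0.0153
```

Request:
{"fn": "arm_command", "kwargs": {"series": [0,-0.004,0.011,0,0,-0.008,0.022,0,0,-0.011,0.033,0,0,-0.014,0.045,0,0,-0.016,0.057,0,0,-0.0175,0.063,0,0,-0.018,0.067,0,0,-0.018,0.068,0,0,-0.018,0.068,0,0,-0.018,0.068,0]}}

```text
t: 26.32
ee_pos: [0.5644, 0.2145, 0.0877]
tool_rot: [-3.141, -0.001, -0.182]
contact_force: [1.1, 5.4, 0.5]
width: 0.0154
```

Run:
```python
from h import *
go((.5645,.2145),.086,-.182)
for n in ['side','top']:
    im,d=snapshot(n); save(n+'19.png',im[150:270,190:320] if n=='side' else im[170:270,195:335],5)
```

```text
t 26.32 ee [0.5644 0.2145 0.0877] yaw -0.1820 F [1.1 5.4 0.5] w 0.0154 q [0.24 0.59 1.45 0.   1.1  1.99]
tool shift [ 0.0001 -0.0001  0.0017  0.    ]
```

View pics/side19.png

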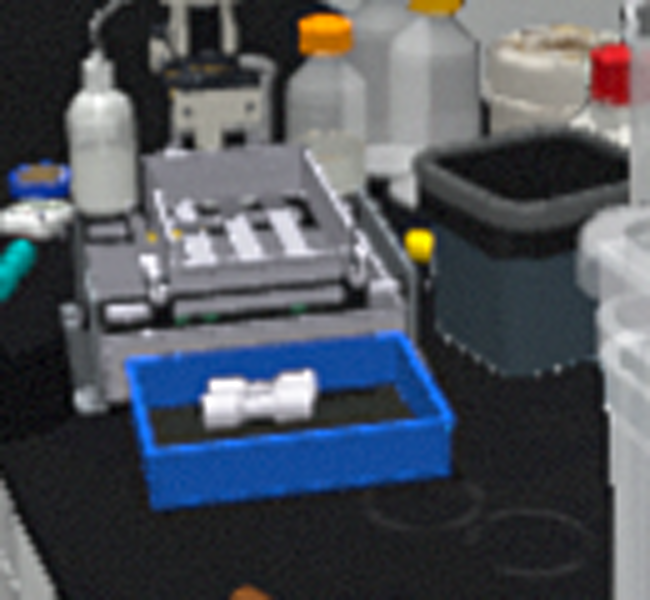

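View pics/top19.png

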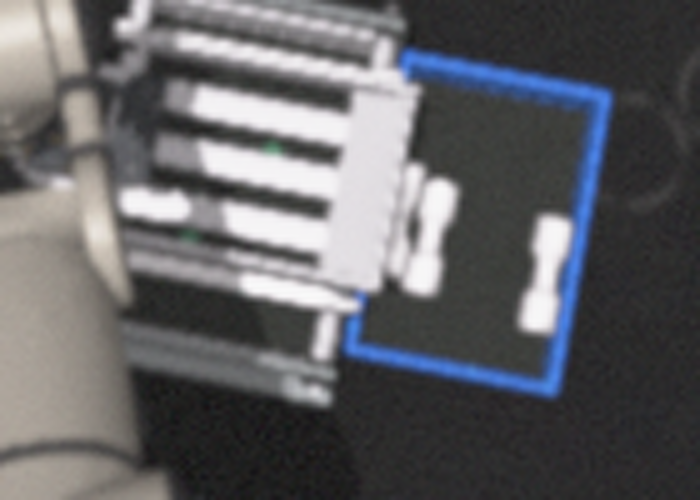

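Request:
{"fn": "arm_command", "kwargs": {"series": [0,0,0.001,0,0,0,0.001,0,0,0,0.001,0,0,0,0.001,0,0,0,-0.01,0,0,0,-0.03,0,0,0,-0.06,0,0,0,-0.09,0,-0.02,0,-0.12,0,-0.04,0,-0.14,0], "claw": 45}}

```text
t: 27.25
ee_pos: [0.5256, 0.2212, 0.2305]
tool_rot: [-3.14, -0.004, -0.183]
contact_force: [-0.2, -0.5, -0.5]
width: 0.0416
```

Request:
{"fn": "arm_command", "kwargs": {"series": [-0.03,0.03,0,0,-0.06,0.06,0,0,-0.08,0.09,0,0,-0.09,0.12,0,0,-0.09,0.14,0,0,-0.09,0.15,0,0,-0.09,0.15,0,0,-0.09,0.15,0,0,-0.09,0.15,0,0,-0.09,0.15,0,0]}}

```text
t: 28.08
ee_pos: [0.4095, 0.091, 0.2268]
tool_rot: [-3.141, 0.0, -0.181]
contact_force: [-0.2, 0.2, 0.1]
width: 0.0415
```

Run:
```python
from h import *
o=get_obs();print(o['t'],o['ee_pos'],o['contact_force'])
for n in ['wrist','top','side']:
    cm=camera_model(n);im,d=snapshot(n); save(n+'20.png',im if n=='wrist' else im[150:270,190:320] if n=='side' else im[170:270,175:335],5 if n!='wrist' else 1.5)
    np.savez('pics/%s20.npz'%n,im=im,d=d,cm=np.array(cm,dtype=object))
```

```text
28.0833 [0.40946028 0.09098077 0.22679083] [-0.16394774  0.18235575  0.09637617]
```

View pics/wrist20.png

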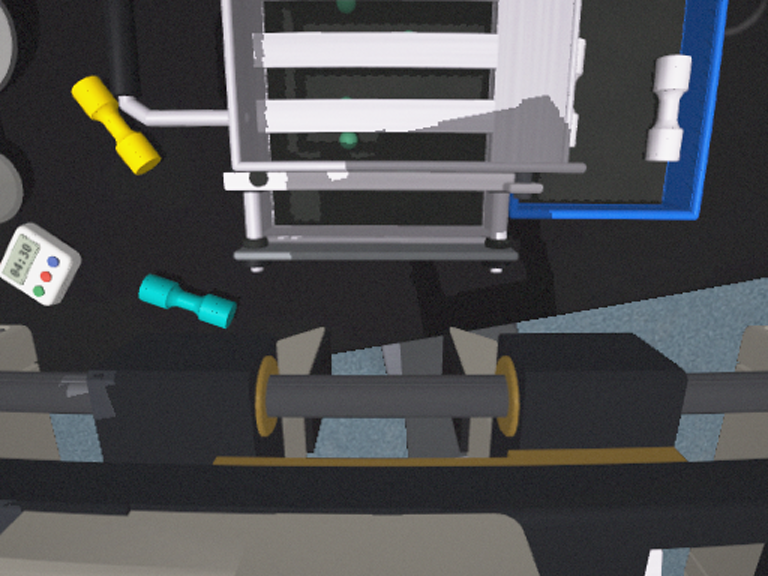

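View pics/top20.png

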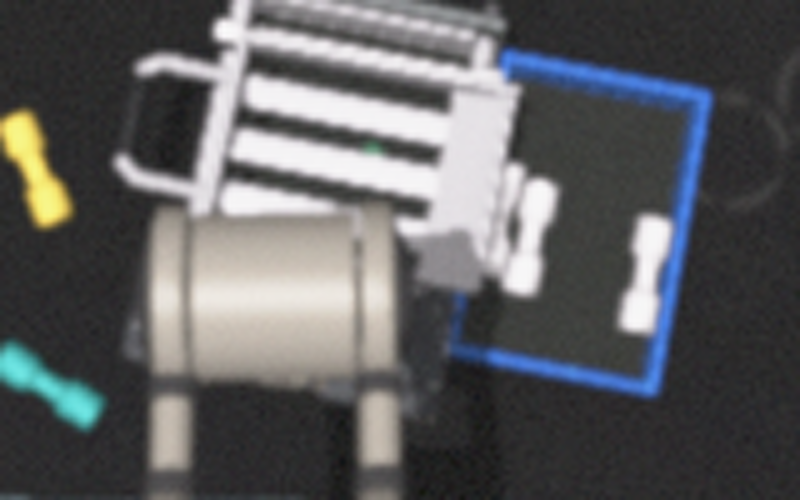

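View pics/side20.png

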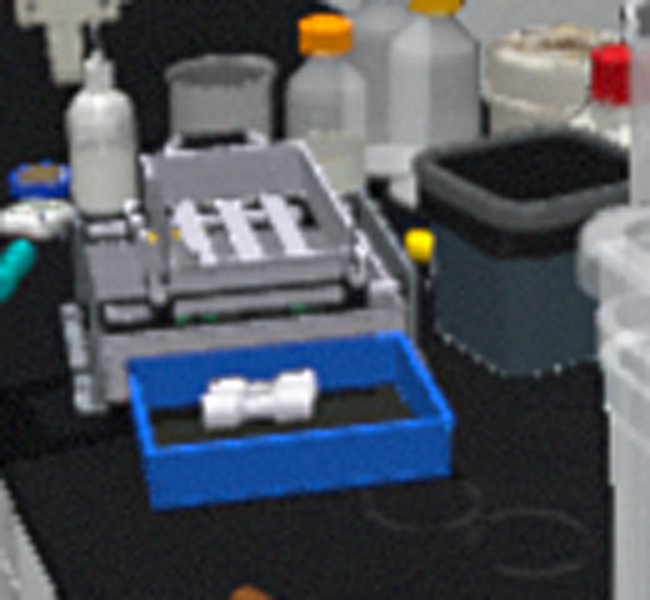

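Run:
```python
from h import *
f=np.load('pics/top20.npz',allow_pickle=True); cm=f['cm'].item();d=f['d']
for q in [(540,195),(522,278),(514,185),(497,260),(652,235),(637,315),(470,150),(135,120),(215,120)]:
    u,v=q[0]/5+175,q[1]/5+170;p=atdepth(cm,u,v,d[int(round(v)),int(round(u))]);print('top',q,p.round(3),torid(p).round(3))
f=np.load('pics/wrist20.npz',allow_pickle=True); cm=f['cm'].item();d=f['d']
for q in [(578,60),(574,130),(672,70),(663,150),(122,60),(180,118)]:
    u,v=q[0]/1.5,q[1]/1.5;p=atdepth(cm,u,v,d[int(round(v)),int(round(u))]);print('w',q,p.round(3),torid(p).round(3))
f=np.load('pics/side20.npz',allow_pickle=True); cm=f['cm'].item();d=f['d']
for q in [(230,380),(300,375),(225,405),(295,395)]:
    u,v=q[0]/5+190,q[1]/5+150;p=atdepth(cm,u,v,d[int(round(v)),int(round(u))]);print('s',q,p.round(3),torid(p).round(3))
```

```text
top (540, 195) [ 0.532 -0.081  0.03 ] [ 0.026 -0.15 ]
top (522, 278) [ 0.47  -0.068  0.03 ] [-0.037 -0.149]
top (514, 185) [ 0.54  -0.062  0.024] [ 0.031 -0.13 ]
top (497, 260) [ 0.484 -0.05   0.027] [-0.027 -0.129]
top (652, 235) [ 0.504 -0.164  0.03 ] [ 0.014 -0.237]
top (637, 315) [ 0.445 -0.153  0.029] [-0.046 -0.237]
top (470, 150) [ 0.552 -0.025  0.116] [ 0.036 -0.092]
top (135, 120) [0.565 0.209 0.138] [0.006 0.141]
top (215, 120) [0.575 0.157 0.085] [0.025 0.092]
w (578, 60) [ 0.525 -0.082  0.031] [ 0.02  -0.153]
w (574, 130) [ 0.473 -0.076  0.026] [-0.033 -0.156]
w (672, 70) [ 0.506 -0.158  0.029] [ 0.015 -0.231]
w (663, 150) [ 0.445 -0.147  0.029] [-0.047 -0.231]
w (122, 60) [0.558 0.212 0.144] [-0.002  0.142]
w (180, 118) [0.522 0.19  0.137] [-0.033  0.115]
s (230, 380) [ 0.494 -0.045  0.031] [-0.017 -0.123]
s (300, 375) [ 0.55  -0.055  0.028] [ 0.039 -0.122]
s (225, 405) [ 0.479 -0.077  0.027] [-0.027 -0.157]
s (295, 395) [ 0.532 -0.088  0.03 ] [ 0.028 -0.157]
```

```bash
python3 -c "
from h import *
print(job_done())"
```

```text
the job is handed in; nothing more can be done
None
```

I finished the job and handed it in at about 28 s of the 54 s allowed; no verdict was reported.

**What I did:** I gripped the tray's outer wall and pushed it up to the riddle. Then I shook the basket by its handle, about four full to-and-fro cycles. I let go to check the floor from above and saw no ball on the strips. After regrasping, I rolled the bars to the spout at about 0.3 rad, then tipped to about 0.8 rad so they ran out slowly. I lowered the basket back onto its rest, let go and moved clear.

**Last checks:**
- **Bars:** all three lie flat in the tray, with tops about 30 mm above the worktop.
- **Tray:** its centre is at about y = -0.183 and x = +0.011 in the riddle's frame, so the gap is about 5 mm.
- **Basket:** the handle top is at 0.144 m, the same as before tipping, so it is level.
- **Robot:** it reads no contact force.
- **Bystanders:** the timer, wash bottle and tape look unmoved in the last pictures. The marker was last seen in place before the tip, and I made no moves near it after that.

**What disagreed or stayed unproven:**
- **Fingertip height:** two cameras showed the real fingertips about 31 mm higher than the reported TCP. My first two tray pushes therefore passed over its rim without touching, and I corrected for the offset after that.
- **Ball count:** no single picture showed all five balls in the pan. I saw four at once and none left in the basket or on the bench.

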